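# Load the glue-cup caddy and lock it with its bar

## Robot

A 7-joint arm with a two-finger parallel gripper is mounted at the origin on the work surface. World frame = base frame: x ahead of the robot, y to its left, z up, the work surface at z = 0. Lengths are in m, angles in rad, forces in N, time in s.
With the tool pointing down it reaches from about 0.4 to 0.85 m from the base axis. Payload 4.5 kg.
Tool frame: the origin (TCP) lies on the centre line of the jaws, within the pads' length; the fingertips stand 8 mm ahead of it and the grasp point (between the pads) lies 11 mm behind it; z points along the fingers, x is the direction in which the jaws open and shut, and the axes are right-handed (so a half turn about z gives the same grasp; the last joint's range is limited). The gripper opens to 88 mm and grips with 3 to 60 N. Pads are 18 mm wide; open, the fingers measure 123 mm over their backs; the gripper's body (75 mm by 187 mm) begins 45 mm behind the grasp point.
Start: joints at [1.248, 0.689, -0.195, 1.565, 0.157, 0.902, -0.215], TCP at [0.218, -0.586, 0.247] pointing down, gripper open.
Joint ranges: [-3.01, 3.01], [-0.46, 2.08], [-1.47, 1.51], [0.13, 2.56], [-1, 4.14], [0.04, 2.09], [-2.66, 2.66]. Speed limits (rad/s): [2.57, 2.57, 3.14, 3.14, 3.14, 3.14, 3.14].

## Interface

Orientations are given as a unit quaternion [x, y, z, w].
In Python, from plant import r gives the robot as it stands.
- The arm moves only by the shell command python3 -m pendant 'ROWS' [FORCE]. ROWS is JSON, a list of rows, each a list of 3 entries, a list of its own where there are three numbers: the turn, a rotation vector about the tool's x, y, z in rad, then the shift along the tool's x, y, z in m, then the opening, from 0 (shut) to 1 (fully open). In form: [[[wx, wy, wz], [tx, ty, tz], claw], ...]. A call has 1 to 10 rows; each row is the pose to reach, as a shift and turn from the pose commanded when the call began, along the tool's axes at that moment; what a row does not reach only later rows make up. A row lasts 1/10 s, in which the tool goes at most 50 mm and 8.59 degrees, less where a joint would pass 70% of its speed; a pose out of reach is approached as far as the arm can. A call with a gripper value outside its range is refused whole. The fingers move at their own pace and stop on an object; FORCE is the grip in N (left out, the last holds). Time passes only in rows, so rows that repeat a pose let the fingers close. It gives the time, the measured TCP pose, the force and the opening at its end, in the units of the state.
- r.get_state(): the state, without advancing time (a new reading comes with each control period).
- r.snapshot(name): name is "scene" or "top" or "wrist"; returns a dict with "image" (384x512x3 uint8, red, green, blue), "mtx" (3x3 intrinsics, pixels), "dist" ([k1, k2, p1, p2, k3] as OpenCV has them; the pictures are not rectified), "R" (3x3) and "t" (3): a world point X has camera coordinates R X + t; the wrist camera has in their place "T_tool_cam" (4x4, takes a point from camera to tool coordinates, whose origin is the TCP and whose axes are the tool frame's). Camera axes: x right, y down, z forward; pixel columns grow to the right and rows downward; lengths in m; the calibration is good to about 2 mm. A picture is of the moment at which its call begins: read the wrist's pose just before it. There is no depth.
- r.finish_job(): hands the job in, once; it reports no verdict.
The state is a dict: "clock": time; "q": joint angles; "qd": joint speeds; "joint_torque": joint torques, N m; "tool_pos": TCP position; "eef_rot": TCP orientation; "contact_force": force on the tool from outside, world axes, zero at the start; "moment": the same for the moment, N m; "opening": opening from 0.0 (shut) to 1.0 (fully open).
Only numpy, scipy, OpenCV 4.12 (cv2) and the standard library are available. Lean on these libraries where they do the work, as an engineer would, in place of code of your own. Each camera call takes 0.05 s, during which the arm holds its last target. There are 200 camera calls.

## Task

Get the glue caddy ready to carry: draw its square locking bar all the way out and lay it aside, then set every round-bottomed steel cup standing on the bench into a ring of its own in the caddy so that it sits level and centred. Then slide the bar back through both end plates, over the cups, until its wooden grip is up against the plate, and leave the other things on the bench where they are. If something gets knocked out of place on the way, put it right.

Things in the scene. Friction and masses are not known exactly. Their poses are not given: they have to be found in the camera images.
- caddy: Caddy, fixed to the bench: plywood base 90 x 324 x 8 mm, a row of four wire rings, an end plate 12 mm thick at each end. Origin: centre of underside; y along the row towards the near hole, z up. Rings at y = 108, 36, -36, -108 mm; end plates at y = 156, -156 mm, 70 mm wide up to 95 mm above the bench, then 50 mm wide up to 124 mm. Two 6 mm rails along y at x = 30, -30 mm, 36 mm up.
- ring0 (a point): Ring nearest the bar's grip: the seat point, where the ball centre of a seated cup lies: on the ring's axis, 56 mm above the bench. Ring: level circle of 8 mm steel wire, opening 42 mm, wire centre line 36 mm above the bench. A seated cup has its lowest point 28 mm and its rim 90 mm above the bench.
- ring1 (a point): Second ring from the bar's grip: the seat point, where the ball centre of a seated cup lies: on the ring's axis, 56 mm above the bench. Ring: level circle of 8 mm steel wire, opening 42 mm, wire centre line 36 mm above the bench. A seated cup has its lowest point 28 mm and its rim 90 mm above the bench.
- ring2 (a point): Third ring from the bar's grip: the seat point, where the ball centre of a seated cup lies: on the ring's axis, 56 mm above the bench. Ring: level circle of 8 mm steel wire, opening 42 mm, wire centre line 36 mm above the bench. A seated cup has its lowest point 28 mm and its rim 90 mm above the bench.
- ring3 (a point): Ring farthest from the bar's grip: the seat point, where the ball centre of a seated cup lies: on the ring's axis, 56 mm above the bench. Ring: level circle of 8 mm steel wire, opening 42 mm, wire centre line 36 mm above the bench. A seated cup has its lowest point 28 mm and its rim 90 mm above the bench.
- hole_near (a point): Centre of the outer mouth (caddy y = 162 mm) of the square hole in the near end plate, where the bar goes in: 19 x 19 mm, along the caddy's y; its floor is 95 mm and its centre 104.5 mm above the bench.
- hole_far (a point): Centre of the outer mouth (at caddy y = -162 mm) of the like hole in the far end plate, in line with the near one.
- bar: Locking bar, 0.12 kg: aluminium, 14 x 14 x 342 mm, round tip, with a dark wooden grip block 24 (x) x 44 (y) x 37 (z) mm; undersides flush. Origin: under the block's middle, on the underside; bar runs to -y, tip at y = -364 mm. At the start it lies loose on the floors of both holes, its y along the caddy's y; it comes out towards +y. Fully in (block on near plate): origin at caddy y = 184 mm.
- bar_tip (a point): The tip of the bar, on its centre line (7 mm above the underside).
- cup0: Round-bottomed steel glue cup, 56 mm across, 62 mm tall: the lower 28 mm a half ball (radius 28 mm), above it a straight cylinder, open mouth 51 mm. Weighted bottom: on the bench it rocks back upright by itself; in a ring friction can keep it tilted. About 0.25 kg. Origin: its lowest point; z along its axis to the mouth. May be absent.
- cup1: Round-bottomed steel glue cup, 56 mm across, 62 mm tall: the lower 28 mm a half ball (radius 28 mm), above it a straight cylinder, open mouth 51 mm. Weighted bottom: on the bench it rocks back upright by itself; in a ring friction can keep it tilted. About 0.25 kg. Origin: its lowest point; z along its axis to the mouth. May be absent.
- cup2: Round-bottomed steel glue cup, 56 mm across, 62 mm tall: the lower 28 mm a half ball (radius 28 mm), above it a straight cylinder, open mouth 51 mm. Weighted bottom: on the bench it rocks back upright by itself; in a ring friction can keep it tilted. About 0.25 kg. Origin: its lowest point; z along its axis to the mouth. May be absent.
- cup3: Round-bottomed steel glue cup, 56 mm across, 62 mm tall: the lower 28 mm a half ball (radius 28 mm), above it a straight cylinder, open mouth 51 mm. Weighted bottom: on the bench it rocks back upright by itself; in a ring friction can keep it tilted. About 0.25 kg. Origin: its lowest point; z along its axis to the mouth. May be absent.
- cup0_ball (a point): Centre of the half ball of cup0, on its axis 28 mm above its lowest point. May be absent.
- cup1_ball (a point): Centre of the half ball of cup1, on its axis 28 mm above its lowest point. May be absent.
- cup2_ball (a point): Centre of the half ball of cup2, on its axis 28 mm above its lowest point. May be absent.
- cup3_ball (a point): Centre of the half ball of cup3, on its axis 28 mm above its lowest point. May be absent.
- tape: A tape measure: black rounded case 72 x 40 x 62 mm with yellow round faces, standing in the row of cups. Origin: centre of its underside. Not part of the job: leave it alone.
- glue: A white glue bottle, 64 mm across and 180 mm tall, left of the work. Origin: centre of its underside. Not part of the job: leave it alone.
- holesaw: A steel hole saw standing on its open end: drum 64 mm across, 55 mm tall, with a pilot drill up to 97 mm. Origin: centre of its underside. Not part of the job: leave it alone.
- offcut: A flat board offcut, 90 x 160 x 19 mm. Origin: centre of its underside. Not part of the job: leave it alone.
- driver: A screwdriver lying on the bench. Origin: about its middle. Not part of the job: leave it alone.
Not all that is in view belongs to the job. What is shaped like the cup3 but green or purple is not meant.

How it is judged:
By the outcome, as a careful person would: the job done as asked, in the order asked, and still so for the second after the job is handed in, with the robot touching nothing.
Of cup0, cup1, cup2, cup3 only 3 to 4 are there at a start; the rules pass over those that are not, and their reading is None.
At some moment in a run one of cup0, cup1, cup2, cup3 may be knocked a few centimetres aside while the robot is not near it.
Once in a run the grip may slacken for a moment while it holds something.
It also fails if it takes over 210 s, if anything falls off the work surface, if the arm or the gripper's body presses on something with over 40 N, if the wrist force passes 120 N, or if a joint passes its speed limit or range.

## Working session

There is one attempt and no reset: what is moved stays moved. The work goes in short steps, Python scripts to look and compute and a shell command to move; the robot and the scene stay as the last step left them, time stands still between calls to the robot, and variables do not carry over. Pictures are saved under pics/ and viewed, about 12 in all and at most 16, crops included, and the job is handed in when it is done.

```bash
ls; mkdir -p pics; cat > h.py <<'E'
import numpy as np,cv2
from plant import r
from scipy.spatial.transform import Rotation as Ro
def snap(n,f):
    st=r.get_state(); s=r.snapshot(n); cv2.imwrite('pics/'+f,s['image'][:,:,::-1])
    if n=='wrist':
        Rt=Ro.from_quat(st['eef_rot']).as_matrix(); T=np.array(s['T_tool_cam'])
        Rc=Rt@T[:3,:3]; c=Rt@T[:3,3]+np.array(st['tool_pos'])
        s['R']=Rc.T; s['t']=-Rc.T@c
    np.savez('pics/'+f[:-4]+'.npz',**{k:np.array(s[k]) for k in('image','mtx','dist','R','t')})
    return s
def load(f): return dict(np.load('pics/'+f+'.npz'))
def ray(s,p):
    u=cv2.undistortPoints(np.array(p,float).reshape(-1,1,2),np.array(s['mtx']),np.array(s['dist'])).reshape(-1,2)
    R=np.array(s['R']);t=np.array(s['t'])
    return -R.T@t,np.c_[u,np.ones(len(u))]@R
def onz(s,p,z):
    c,d=ray(s,p); return c+d*((z-c[2])/d[:,2:3])
def proj(s,X):
    R=np.array(s['R']);t=np.array(s['t'])
    return cv2.projectPoints(np.array(X,float).reshape(-1,1,3),cv2.Rodrigues(R)[0],t,np.array(s['mtx']),np.array(s['dist']))[0].reshape(-1,2)
E
python3 - <<'E'
from h import *
np.set_printoptions(precision=4,suppress=True)
for n in('scene','top'):
    s=snap(n,n+'0.png'); print(n,-np.array(s['R']).T@s['t'],np.array(s['R'])[2])
st=r.get_state();print(st)
E
```

```text
pics
scene [ 1.2838 -0.6235  0.952 ] [-0.5579  0.504  -0.6593]
top [0.4046 0.0301 1.1858] [ 0.1455  0.0024 -0.9894]
{'clock': 0.1, 'q': array([ 1.2478,  0.6899, -0.1945,  1.5662,  0.1573,  0.9025, -0.2151]), 'qd': array([-0.0003, -0.0013, -0.0004, -0.0048,  0.0012, -0.0015,  0.0003]), 'joint_torque': array([ -0.0035, -52.8504,  -1.2717, -15.3839,  -0.0526,   0.002 ,
         0.0001]), 'tool_pos': array([ 0.218 , -0.5851,  0.246 ]), 'eef_rot': array([ 0.8214, -0.5704, -0.0007, -0.0004]), 'contact_force': array([-0.3959, -0.2374, -0.3334]), 'moment': array([-0.055 , -0.021 , -0.0155]), 'opening': 1.0000396965985843}
```

```bash
python3 -c "
import cv2,numpy as np
a=cv2.imread('pics/top0.png');cv2.imwrite('pics/top0b.png',cv2.resize(a,(800,600),interpolation=cv2.INTER_CUBIC))"
```

```text
(no output)
```

View pics/top0b.png

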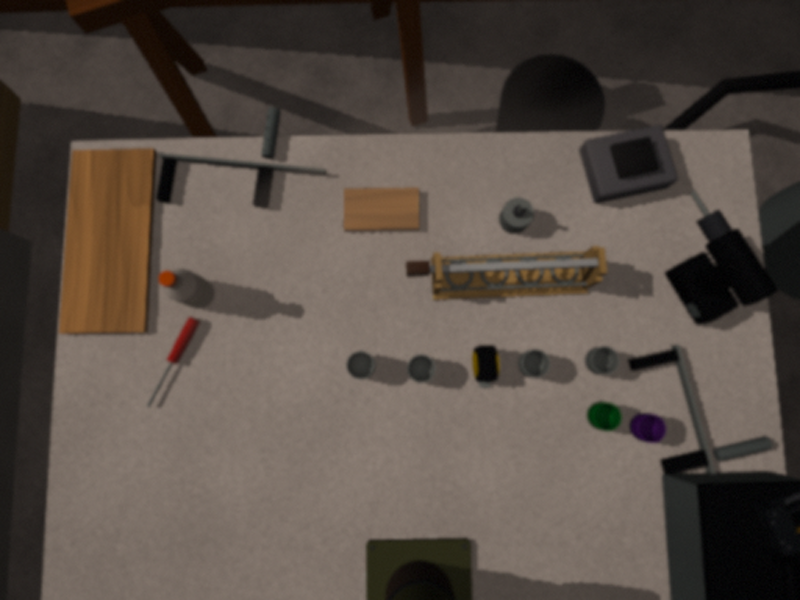

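View pics/scene0.png

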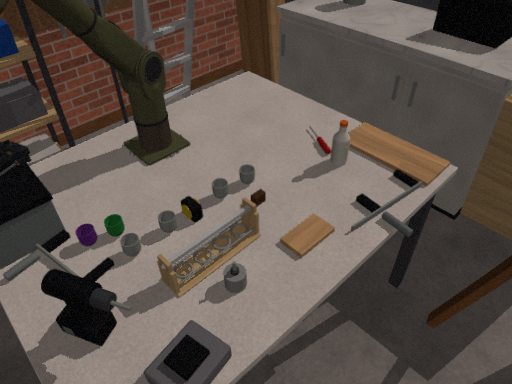

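The top view (800x600) shows four grey cups at (360,364), (421,368), (534,363) and (602,360). The grip is at (418,268) and the caddy runs x 435–603. Things that could be mistaken for cups: the hole saw (517,214, has a drill), the green cup (604,416), the purple cup (648,428) and the tape (486,364). I'm checking these in one close crop.

```bash
python3 -c "
import cv2,numpy as np
a=cv2.imread('pics/top0.png')[145:285,215:415]
a=cv2.convertScaleAbs(a,alpha=1.8)
cv2.imwrite('pics/crop0.png',cv2.resize(a,None,fx=4,fy=4,interpolation=cv2.INTER_CUBIC))"
```

```text
(no output)
```

View pics/crop0.png

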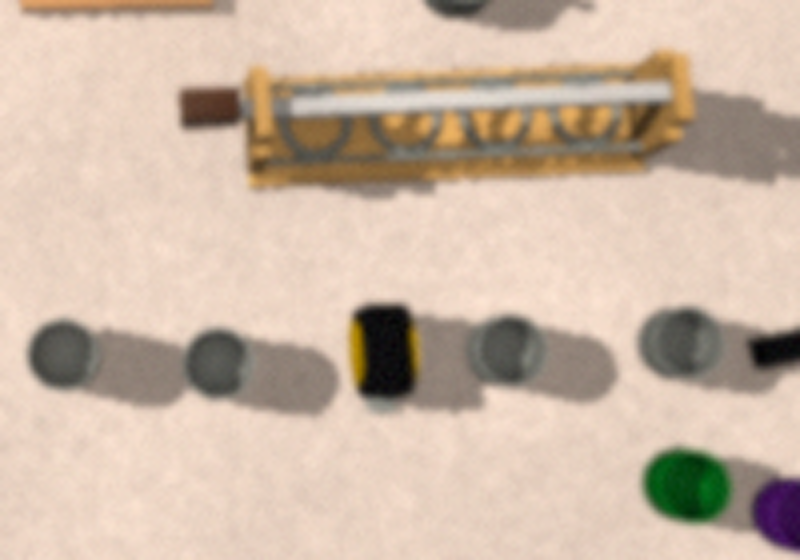

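The crop confirms it: four open steel cups at crop (64,353), (217,362), (510,348) and (682,342). The tape stands between the second and third, and the fourth is close to the black clamp end (775,347). The grip block is at (181–240, 90–127).

```bash
python3 - <<'E'
from h import *
np.set_printoptions(precision=4,suppress=True)
s=load('top0'); f=lambda L:np.array(L,float)/4+[214.6,144.6]
print('cups',onz(s,f([[64,353],[217,362],[512,348],[686,342]]),.062))
print('clamp',onz(s,f([[750,335],[752,367]]),.02))
print('green',onz(s,f([[690,483]]),.062))
print('tape',onz(s,f([[357,305],[414,305],[412,398],[360,398]]),.062))
print('grip corners',onz(s,f([[181,90],[240,88],[240,125],[182,127]]),.132))
print('bar tip,start top edges',onz(s,f([[290,94],[290,113],[670,82],[670,101]]),.109))
print('base near edge',onz(s,f([[250,187],[643,170]]),.008))
print('plate top outer',onz(s,f([[250,70],[252,152],[690,52],[690,120]]),.1))
sc=load('scene0'); C=onz(s,f([[211,108]]),.132); print(proj(sc,C))
# bar yaw using dark grip/bright bar
E
```

```text
cups [[ 0.4459  0.1045  0.062 ]
 [ 0.4373 -0.0119  0.062 ]
 [ 0.4442 -0.2369  0.062 ]
 [ 0.4465 -0.3703  0.062 ]]
clamp [[ 0.4526 -0.4367  0.02  ]
 [ 0.4274 -0.4365  0.02  ]]
green [[ 0.3406 -0.3665  0.062 ]]
tape [[ 0.4789 -0.1199  0.062 ]
 [ 0.4782 -0.1635  0.062 ]
 [ 0.4078 -0.1591  0.062 ]
 [ 0.4084 -0.1197  0.062 ]]
grip corners [[ 0.6337  0.0128  0.132 ]
 [ 0.6345 -0.0304  0.132 ]
 [ 0.6069 -0.0297  0.132 ]
 [ 0.6061  0.0126  0.132 ]]
bar tip,start top edges [[ 0.6343 -0.069   0.109 ]
 [ 0.6198 -0.0686  0.109 ]
 [ 0.6391 -0.3547  0.109 ]
 [ 0.6245 -0.3537  0.109 ]]
base near edge [[ 0.5795 -0.0437  0.008 ]
 [ 0.5883 -0.3638  0.008 ]]
plate top outer [[ 0.6553 -0.0401  0.1   ]
 [ 0.5923 -0.0401  0.1   ]
 [ 0.6641 -0.3747  0.1   ]
 [ 0.6115 -0.3711  0.1   ]]
[[256.9072 193.2902]]
```

```bash
python3 - <<'E'
from h import *
s=snap('wrist','w0.png'); print(-s['R'].T@s['t'],s['R'][2])
st=r.get_state(); print(Ro.from_quat(st['eef_rot']).as_matrix())
E
```

```text
[ 0.2855363  -0.56103544  0.3839026 ] [-0.26596078 -0.09728045 -0.95906276]
[[ 3.49352541e-01 -9.36991184e-01 -5.68904337e-04]
 [-9.36990326e-01 -3.49352993e-01  1.27122600e-03]
 [-1.38987599e-03  8.89518268e-05 -9.99999030e-01]]
```

```bash
cat >> h.py <<'E'
def go(x,y,z,yaw=0.022):
    "print tool-frame turn and shift from present pose to a tool-down target with tool x at yaw"
    st=r.get_state(); R=Ro.from_quat(st['eef_rot'])
    X=np.array([np.cos(yaw),np.sin(yaw),0]);Z=np.array([0,0,-1.]);T=Ro.from_matrix(np.c_[X,np.cross(Z,X),Z])
    print('turn',np.round((R.inv()*T).as_rotvec(),4),'shift',np.round(R.inv().apply(np.array([x,y,z])-st['tool_pos']),4),
      '| t',round(st['clock'],1),'pos',np.round(st['tool_pos'],4),'F',np.round(st['contact_force'],1),'op',round(st['opening']*88,1))
E
python3 -m pendant '[[[0,0,-0.15],[-0.04,-0.058,0],1],[[0,0,-0.3],[-0.08,-0.116,0],1],[[0,0,-0.45],[-0.12,-0.174,0],1],[[0,0,-0.6],[-0.16,-0.231,0],1],[[0,0,-0.75],[-0.2,-0.29,0],1],[[0,0,-0.9],[-0.24,-0.347,0],1],[[0,0,-1.05],[-0.28,-0.405,0],1],[[0,0,-1.2],[-0.32,-0.463,0],1],[[0,0,-1.237],[-0.36,-0.52,0],1],[[0,0,-1.237],[-0.399,-0.578,0],1]]'
python3 -c "
from h import *
go(.62,-.009,.25)"
```

```text
clock: 1.15
tool_pos: [0.5051, -0.174, 0.2465]
eef_rot: [1.0, 0.012, -0.0, -0.0]
contact_force: [0.6, 0.1, 0.3]
opening: 1.0
turn [-0.0001  0.0004  0.0015] shift [ 0.1188 -0.1623 -0.0035] | t 1.1 pos [ 0.5051 -0.174   0.2465] F [0.6 0.1 0.3] op 88.0
```

```bash
python3 -m pendant '[[[0,0,0],[0.03,-0.04,0],1],[[0,0,0],[0.06,-0.08,0],1],[[0,0,0],[0.09,-0.12,0],1],[[0,0,0],[0.117,-0.15,0],1],[[0,0,0],[0.117,-0.15,0],1],[[0,0,0],[0.117,-0.15,0],1],[[0,0,0],[0.117,-0.15,0],1]]'
python3 -c "
from h import *
s=snap('wrist','w1.png')
go(.62,-.009,.25)
im=cv2.convertScaleAbs(cv2.imread('pics/w1.png'),alpha=1.5);cv2.imwrite('pics/w1b.png',cv2.resize(im,(800,600),interpolation=cv2.INTER_CUBIC))"
```

```text
clock: 1.85
tool_pos: [0.6171, -0.0248, 0.2463]
eef_rot: [1.0, 0.011, -0.001, 0.001]
contact_force: [-0.1, -0.3, -0.5]
opening: 0.998
turn [ 0.0016  0.0013 -0.0014] shift [ 0.0032 -0.016  -0.0036] | t 1.9 pos [ 0.6171 -0.0251  0.2464] F [-0.3 -0.2  0.5] op 88.0
```

View pics/w1b.png

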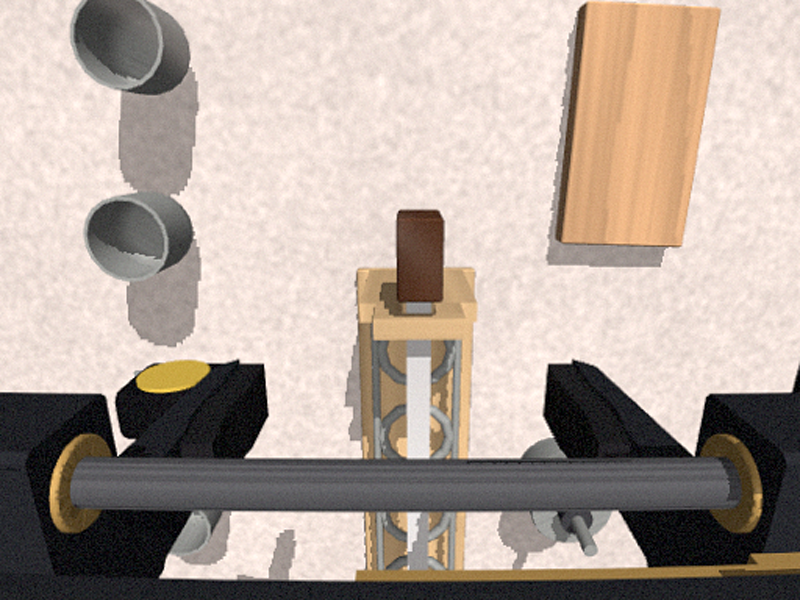

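Wrist view (800x600): the grip block's top spans x 398–442 and y 220–301, with the near plate below it at y 270–335. Two cup rims are at (117,43) and (126,237), and the offcut is at right, clear.

```bash
python3 - <<'E'
from h import *
np.set_printoptions(precision=4,suppress=True)
s=load('w1'); f=lambda L:np.array(L,float)/1.5625-.2
print('grip top',onz(s,f([[397,220],[443,220],[442,301],[398,301]]),.132))
print('plate top 50w z.124',onz(s,f([[373,318],[474,318],[373,338],[468,338]]),.124))
print('shoulder z.095',onz(s,f([[358,270],[475,268]]),.095))
print('bar top .109',onz(s,f([[406,345],[431,345],[406,450],[431,450]]),.109))
print('rims',onz(s,f([[117,43],[126,237]]),.062))
print('offcut top',onz(s,f([[586,4],[719,10],[681,246],[560,242]]),.019))
t=load('top0'); g=np.array([[165,278],[190,290]])*.64
print('glue cap',onz(t,g[:1],.18))
E
```

```text
grip top [[ 0.6109  0.013   0.132 ]
 [ 0.6336  0.0135  0.132 ]
 [ 0.6348 -0.0282  0.132 ]
 [ 0.6121 -0.0287  0.132 ]]
plate top 50w z.124 [[ 0.5988 -0.0409  0.124 ]
 [ 0.653  -0.0397  0.124 ]
 [ 0.5988 -0.0524  0.124 ]
 [ 0.6505 -0.0513  0.124 ]]
shoulder z.095 [[ 0.5882 -0.0215  0.095 ]
 [ 0.6561 -0.0189  0.095 ]]
bar top .109 [[ 0.617  -0.062   0.109 ]
 [ 0.6314 -0.0617  0.109 ]
 [ 0.6185 -0.1316  0.109 ]
 [ 0.6339 -0.1313  0.109 ]]
rims [[ 0.4444  0.1041  0.062 ]
 [ 0.4358 -0.0106  0.062 ]]
offcut top [[ 0.729   0.1403  0.019 ]
 [ 0.8174  0.1405  0.019 ]
 [ 0.8171 -0.0163  0.019 ]
 [ 0.7275 -0.0156  0.019 ]]
glue cap [[0.5997 0.4464 0.18  ]]
```

```bash
python3 -c "
from h import *
go(.6228,-.0075,.106,.025)"
```

```text
turn [ 0.0016  0.0013 -0.0044] shift [ 0.0063 -0.0177  0.1404] | t 1.9 pos [ 0.6171 -0.0251  0.2464] F [-0.3 -0.2  0.5] op 88.0
```

```bash
python3 -m pendant '[[[0.001,0.001,-0.004],[0.006,-0.017,0.0],0.7],[[0.001,0.001,-0.004],[0.006,-0.017,0.04],0.7],[[0.001,0.001,-0.004],[0.006,-0.017,0.08],0.7],[[0.001,0.001,-0.004],[0.006,-0.017,0.11],0.7],[[0.001,0.001,-0.004],[0.006,-0.017,0.13],0.7],[[0.001,0.001,-0.004],[0.006,-0.017,0.14],0.7],[[0.001,0.001,-0.004],[0.006,-0.017,0.14],0.7]]'
python3 -c "
from h import *
go(.6228,-.0075,.106,.025)"
```

```text
clock: 2.6
tool_pos: [0.623, -0.0055, 0.1058]
eef_rot: [1.0, 0.014, -0.0, -0.001]
contact_force: [0.3, 0.5, 0.4]
opening: 0.698
turn [-0.0012  0.0009  0.0021] shift [-0.0002  0.002  -0.0003] | t 2.6 pos [ 0.623  -0.0055  0.1058] F [0.3 0.5 0.4] op 61.4
```

```bash
python3 -m pendant '[[[0,0,0],[0,0,0],0],[[0,0,0],[0,0,0],0],[[0,0,0],[0,0,0],0],[[0,0,0],[0,0,0],0],[[0,0,0],[0,0,0],0],[[0,0,0],[0,0,0],0],[[0,0,0],[0,0,0],0]]' 50
python3 -m pendant '[[[0,0,0],[0,-0.01,-0.001],0],[[0,0,0],[0,-0.025,-0.001],0],[[0,0,0],[0,-0.045,-0.001],0],[[0,0,0],[0,-0.065,-0.001],0],[[0,0,0],[0,-0.085,-0.001],0],[[0,0,0],[0,-0.105,-0.001],0],[[0,0,0],[0,-0.12,-0.001],0],[[0,0,0],[0,-0.12,-0.001],0]]'
```

```text
clock: 3.3
tool_pos: [0.6238, -0.0059, 0.1071]
eef_rot: [1.0, 0.013, 0.001, -0.0]
contact_force: [-0.4, -0.5, 4.7]
opening: 0.264
clock: 4.1
tool_pos: [0.6196, 0.1192, 0.1079]
eef_rot: [1.0, 0.016, 0.0, -0.002]
contact_force: [1.2, 2.0, 0.6]
opening: 0.265
```

```bash
python3 -m pendant '[[[0,0,0],[0,-0.02,0],0],[[0,0,0],[0,-0.045,0],0],[[0,0,0],[0,-0.07,0],0],[[0,0,0],[0,-0.095,0],0],[[0,0,0],[0,-0.12,0],0],[[0,0,0],[0,-0.145,0],0],[[0,0,0],[0,-0.17,0],0],[[0,0,0],[0,-0.195,0],0],[[0,0,0],[0,-0.215,0],0],[[0,0,0],[0,-0.226,0],0]]'
python3 -m pendant '[[[0,0,0],[0,-0.002,0],0],[[0,0,0],[0,-0.002,0],0]]'
python3 -c "
from h import *
st=r.get_state();print(st['tool_pos'],st['contact_force'],st['moment'],st['opening'])
s=snap('scene','s1.png'); im=cv2.convertScaleAbs(cv2.imread('pics/s1.png')[100:290,120:400],alpha=1.5);cv2.imwrite('pics/s1b.png',cv2.resize(im,None,fx=2.8,fy=2.8,interpolation=cv2.INTER_CUBIC))"
```

```text
clock: 5.1
tool_pos: [0.6136, 0.3419, 0.1077]
eef_rot: [1.0, 0.014, 0.0, -0.001]
contact_force: [-0.8, 0.2, -1.7]
opening: 0.268
clock: 5.3
tool_pos: [0.6143, 0.3409, 0.1077]
eef_rot: [1.0, 0.013, 0.0, 0.0]
contact_force: [0.3, -1.2, -2.3]
opening: 0.269
[0.61432743 0.34085944 0.10767558] [ 0.29192817 -1.22373119 -2.28529581] [ 0.2052592  -0.1056039  -0.02237628] 0.268833199418945
```

View pics/s1b.png

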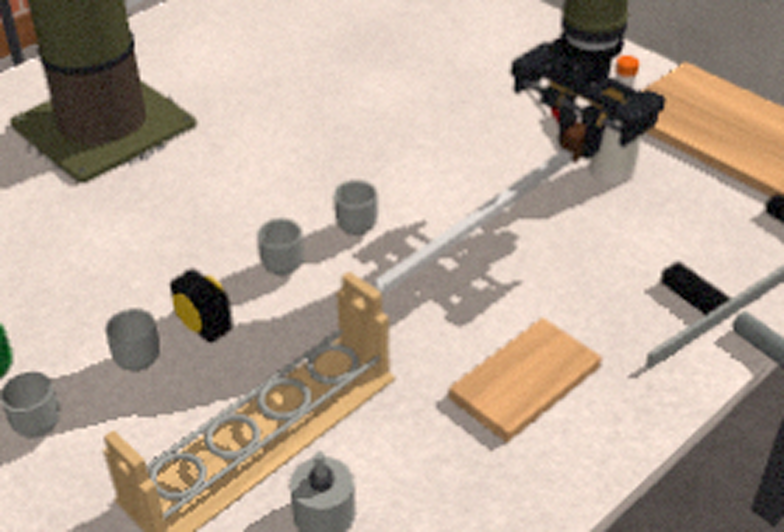

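The bar is clear of both plates: the tip is at (380,285) and the plate hole at (357,300). It hangs level. I'll lay it between the cup row and the caddy.

```bash
python3 -m pendant '[[[0,0,0],[-0.01,0,-0.01],0],[[0,0,0],[-0.025,0,-0.01],0],[[0,0,0],[-0.045,0,-0.01],0],[[0,0,0],[-0.065,0,-0.01],0],[[0,0,0],[-0.08,0.01,-0.01],0],[[0,0,0],[-0.085,0.025,-0.01],0],[[0,0,0],[-0.085,0.04,0.01],0],[[0,0,0],[-0.085,0.042,0.03],0],[[0,0,0],[-0.085,0.042,0.05],0],[[0,0,0],[-0.085,0.042,0.065],0]]'
python3 -m pendant '[[[0,0,0],[0,0,0.012],0],[[0,0,0],[0,0,0.02],0],[[0,0,0],[0,0,0.026],0],[[0,0,0],[0,0,0.0285],0],[[0,0,0],[0,0,0.0285],0]]'
python3 -c "
from h import *
go(.53,.30,.0125,.026);st=r.get_state();print(st['moment'])
s=snap('scene','s2.png'); im=cv2.convertScaleAbs(cv2.imread('pics/s2.png')[100:290,120:400],alpha=1.5);cv2.imwrite('pics/s2b.png',cv2.resize(im,None,fx=2.8,fy=2.8,interpolation=cv2.INTER_CUBIC))"
```

```text
clock: 6.35
tool_pos: [0.5302, 0.2966, 0.0428]
eef_rot: [1.0, 0.013, 0.0, -0.0]
contact_force: [-0.1, -0.6, -1.0]
opening: 0.268
clock: 6.85
tool_pos: [0.5304, 0.298, 0.0144]
eef_rot: [1.0, 0.014, 0.001, -0.0]
contact_force: [0.5, 0.2, -1.8]
opening: 0.265
turn [-0.0009 -0.0011  0.0012] shift [-0.0004 -0.002   0.0019] | t 6.8 pos [0.5304 0.298  0.0144] F [ 0.5  0.2 -1.8] op 23.3
[ 0.15676449 -0.08892744 -0.08875739]
```

View pics/s2b.png

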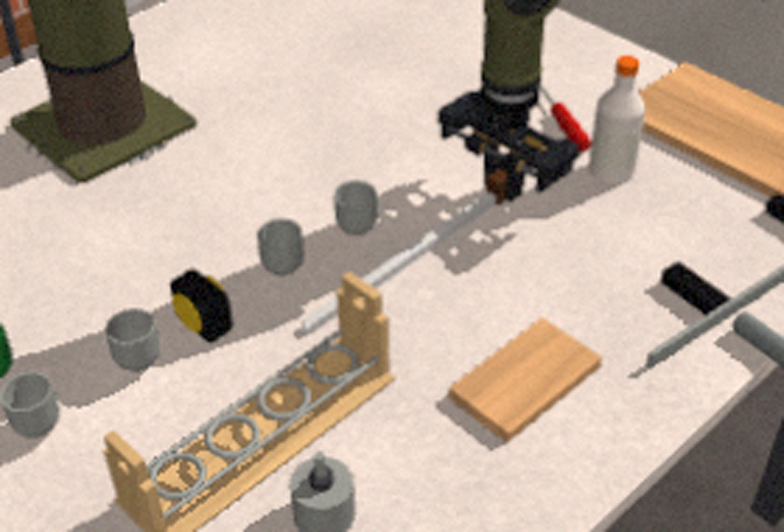

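```bash
python3 -m pendant '[[[0,0,0],[0,0,0.0015],0],[[0,0,0],[0,0,0.0015],0.45],[[0,0,0],[0,0,0.0015],0.45],[[0,0,0],[0,0,0.0015],0.45],[[0,0,0],[0,0,-0.03],0.45],[[0,0,0],[0,0,-0.07],0.7],[[0,0,0],[0,0,-0.11],1],[[0,0,0],[-0.03,0.07,-0.15],1],[[0,0,0],[-0.06,0.11,-0.18],1],[[0,0,0],[-0.09,0.15,-0.2],1]]'
python3 -m pendant '[[[0,0,0],[0,0.045,0],1],[[0,0,0],[0,0.06,0],1],[[0,0,0],[0,0.06,0],1],[[0,0,0],[0,0.06,0],1],[[0,0,0],[0,0.06,0],1]]'
python3 -c "
from h import *
s=snap('wrist','w2.png')
go(.4444,.104,.25,.026)
im=cv2.convertScaleAbs(cv2.imread('pics/w2.png'),alpha=1.5);cv2.imwrite('pics/w2b.png',cv2.resize(im,(800,600),interpolation=cv2.INTER_CUBIC))"
```

```text
clock: 7.9
tool_pos: [0.4674, 0.1798, 0.1952]
eef_rot: [1.0, 0.013, 0.001, -0.001]
contact_force: [0.6, -0.9, -0.7]
opening: 0.877
clock: 8.4
tool_pos: [0.4694, 0.1233, 0.1939]
eef_rot: [1.0, 0.015, 0.001, -0.001]
contact_force: [-0.3, 1.1, -0.3]
opening: 0.996
turn [-0.0024 -0.0014  0.0037] shift [-0.0254  0.0183 -0.0563] | t 8.4 pos [0.4693 0.1232 0.1938] F [-0.6  0.1  0.5] op 87.9
```

View pics/w2b.png

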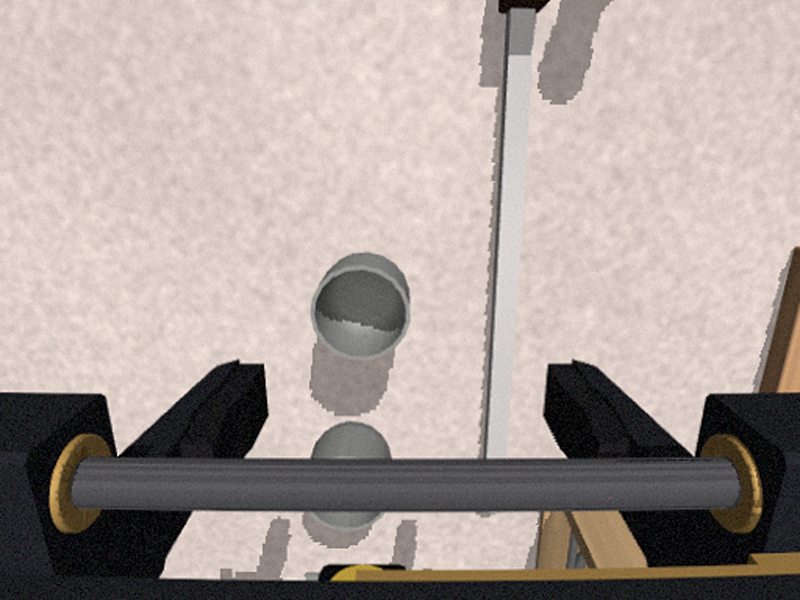

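The view shows cup A's rim centred at (361,312), with cup B below. The bar lies flat on the right, clear of the cups.

```bash
python3 - <<'E'
from h import *
np.set_printoptions(precision=4,suppress=True)
s=load('w2'); f=lambda L:np.array(L,float)/1.5625-.2
C=onz(s,f([[361,312]]),.062)[0];print(C)
print('bar',onz(s,f([[507,100],[530,100],[489,430],[511,430]]),.014))
go(C[0],C[1],.040,.026)
E
```

```text
[0.4444 0.1076 0.062 ]
bar [[0.5253 0.225  0.014 ]
 [0.5388 0.2255 0.014 ]
 [0.531  0.0075 0.014 ]
 [0.5466 0.0078 0.014 ]]
turn [-0.0024 -0.0014  0.0037] shift [-0.0256  0.0152  0.1537] | t 8.4 pos [0.4693 0.1232 0.1938] F [-0.6  0.1  0.5] op 87.9
```

```bash
python3 -m pendant '[[[0,0,0],[-0.025,0.015,0.02],1],[[0,0,0],[-0.0256,0.0155,0.06],1],[[0,0,0],[-0.0256,0.0155,0.1],1],[[0,0,0],[-0.0256,0.0155,0.13],1],[[0,0,0],[-0.0256,0.0155,0.15],1],[[0,0,0],[-0.0256,0.0155,0.153],1],[[0,0,0],[-0.0256,0.0155,0.153],0.5],[[0,0,0],[-0.0256,0.0155,0.153],0.5],[[0,0,0],[-0.0256,0.0155,0.153],0.5],[[0,0,0],[-0.0256,0.0155,0.153],0.5]]' 30
python3 -m pendant '[[[0,0,0],[0,0,0],0.5],[[0,0,0],[0,0,-0.005],0.5],[[0,0,0],[0,0,-0.02],0.5],[[0,0,0],[0,0,-0.05],0.5],[[0,0,0],[0,0,-0.08],0.5],[[0,0,0],[0,0,-0.1],0.5],[[0,0,0],[0,0,-0.1],0.5]]'
python3 -c "
from h import *
go(.6255,-.0945,.14,.026)"
```

```text
clock: 9.45
tool_pos: [0.4448, 0.1052, 0.0417]
eef_rot: [1.0, 0.013, 0.001, -0.001]
contact_force: [-0.4, -0.4, 0.3]
opening: 0.659
clock: 10.15
tool_pos: [0.4452, 0.1051, 0.1429]
eef_rot: [1.0, 0.013, 0.003, -0.001]
contact_force: [0.6, 0.3, -2.8]
opening: 0.627
turn [-0.0024 -0.0051  0.0001] shift [0.175  0.2042 0.0033] | t 10.2 pos [0.4452 0.1051 0.1429] F [ 0.6  0.3 -2.8] op 55.2
```

```bash
python3 -c "
import cv2,numpy as np
a=cv2.imread('pics/w1.png')[165:300,220:310];b=cv2.imread('pics/s2.png')[190:295,155:265]
g=lambda i,h:cv2.convertScaleAbs(cv2.resize(i,None,fx=h,fy=h,interpolation=cv2.INTER_CUBIC),alpha=1.5)
A=g(a,4);B=g(b,4);print(A.shape,B.shape)
o=np.zeros((540,800,3),np.uint8);o[:540,:360]=A;o[:420,360:800]=B;cv2.imwrite('pics/rings.png',o)"
```

```text
(540, 360, 3) (420, 440, 3)
```

View pics/rings.png

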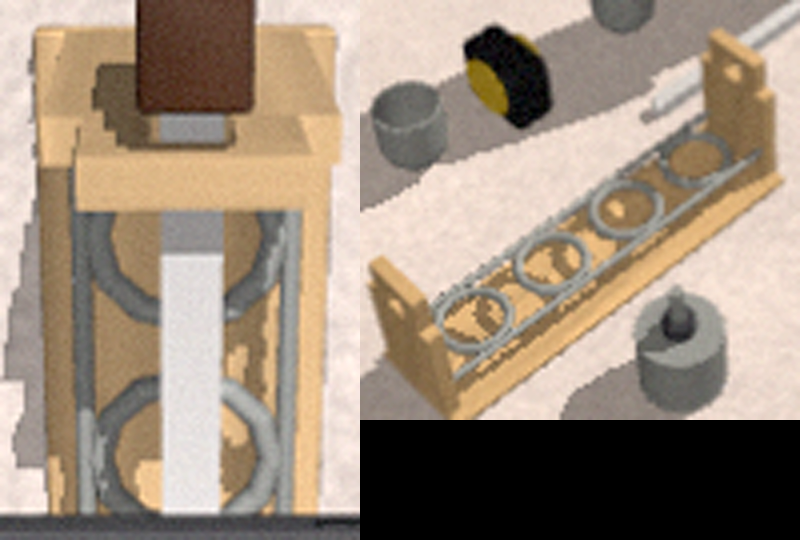

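The left half shows rings 0 and 1 under the bar, and the right half shows all four rings. Ring centres are at (699,161), (626,209), (550,262) and (475,319) in the composite.

```bash
python3 - <<'E'
from h import *
np.set_printoptions(precision=4,suppress=True)
s=load('s2'); P=np.array([[699,161],[626,209],[550,262],[475,319]],float)
P=np.c_[155+(P[:,0]-360)/4-.375,190+P[:,1]/4-.375]
W=onz(s,P,.036);print(W)
w=load('w1'); f=lambda L:np.array(L,float)/4+[219.6,164.6]
print('rings x edges',onz(w,f([[92,455],[282,455],[188,375],[188,322]]),.040))
print('rails',onz(w,f([[83,300],[292,300],[87,460],[287,460]]),.039))
print('plate',onz(w,f([[78,155],[315,155],[78,210],[302,210]]),.124))
# base near edge line fit from top: axis
k=np.array([108,36,-36,-108])/1e3
print('fit slope',np.polyfit(k,W[:,0],1),np.polyfit(k,W[:,1],1))
E
```

```text
[[ 0.627  -0.0929  0.036 ]
 [ 0.6252 -0.1654  0.036 ]
 [ 0.6257 -0.2385  0.036 ]
 [ 0.6296 -0.3092  0.036 ]]
rings x edges [[ 0.5988 -0.164   0.04  ]
 [ 0.6556 -0.1628  0.04  ]
 [ 0.6268 -0.1367  0.04  ]
 [ 0.6263 -0.1196  0.04  ]]
rails [[ 0.5959 -0.1138  0.039 ]
 [ 0.6561 -0.1125  0.039 ]
 [ 0.5973 -0.1664  0.039 ]
 [ 0.6573 -0.1651  0.039 ]]
plate [[ 0.5993 -0.0409  0.124 ]
 [ 0.649  -0.0398  0.124 ]
 [ 0.5993 -0.0533  0.124 ]
 [ 0.6469 -0.0522  0.124 ]]
fit slope [-0.0115  0.6269] [ 1.0026 -0.2015]
```

```bash
python3 -m pendant '[[[0,0,0],[0.01,0.03,-0.015],0.5],[[0,0,0],[0.03,0.07,-0.03],0.5],[[0,0,0],[0.06,0.11,-0.035],0.5],[[0,0,0],[0.09,0.15,-0.035],0.5],[[0,0,0],[0.125,0.19,-0.035],0.5],[[0,0,0],[0.16,0.205,-0.035],0.5],[[0,0,0],[0.175,0.205,-0.03],0.5],[[0,0,0],[0.175,0.205,-0.01],0.5],[[0,0,0],[0.175,0.205,0.01],0.5],[[0,0,0],[0.175,0.205,0.02],0.5]]'
python3 -m pendant '[[[0,0,0],[0,0,0],0.5],[[0,0,0],[0,0,0],0.5]]'
python3 -c "
from h import *
go(.6255,-.0954,.0697,.024)"
```

```text
clock: 11.15
tool_pos: [0.6223, -0.0954, 0.117]
eef_rot: [1.0, 0.014, -0.003, -0.0]
contact_force: [-0.9, 0.3, -3.5]
opening: 0.628
clock: 11.35
tool_pos: [0.6245, -0.095, 0.1206]
eef_rot: [1.0, 0.014, 0.0, -0.0]
contact_force: [-0.2, 0.3, -2.6]
opening: 0.626
turn [-0.0008 -0.0005  0.0033] shift [0.0009 0.0004 0.0509] | t 11.3 pos [ 0.6245 -0.095   0.1206] F [-0.2  0.3 -2.6] op 55.1
```

```bash
python3 -m pendant '[[[0,0,0.003],[0.001,0,0.02],0.5],[[0,0,0.003],[0.001,0,0.035],0.5],[[0,0,0.003],[0.001,0,0.043],0.5],[[0,0,0.003],[0.001,0,0.048],0.5],[[0,0,0.003],[0.001,0,0.05],0.5],[[0,0,0.003],[0.001,0,0.05],0.5]]'

```

```text
clock: 11.95
tool_pos: [0.626, -0.0952, 0.071]
eef_rot: [1.0, 0.012, 0.001, -0.0]
contact_force: [0.6, 0.2, -2.0]
opening: 0.631
```

```bash
python3 -m pendant '[[[0,0,0],[0,0,0.001],0.5],[[0,0,0],[0,0,0.002],0.5],[[0,0,0],[0,0,0.002],0.5]]'; python3 -m pendant '[[[0,0,0],[0,0,0],0.7],[[0,0,0],[0,0,0],0.78],[[0,0,0],[0,0,0],0.78],[[0,0,0],[0,0,-0.01],0.78],[[0,0,0],[0,0,-0.03],0.78],[[0,0,0],[0,0,-0.06],0.8],[[0,0,0],[0,0,-0.1],0.8],[[0,0,0],[-0.03,-0.03,-0.12],1],[[0,0,0],[-0.07,-0.06,-0.12],1],[[0,0,0],[-0.11,-0.09,-0.12],1]]'
python3 -m pendant '[[[0,0,0],[-0.04,-0.005,0],1],[[0,0,0],[-0.055,-0.01,0],1],[[0,0,0],[-0.055,-0.01,0],1],[[0,0,0],[-0.055,-0.01,0],1]]'
python3 -c "
from h import *
s=snap('wrist','w3.png');s2=snap('scene','s3.png')
go(.4358,-.0106,.04,.024)
im=cv2.convertScaleAbs(cv2.imread('pics/w3.png'),alpha=1.5);a=cv2.resize(im,(533,400))
b=cv2.convertScaleAbs(cv2.resize(cv2.imread('pics/s3.png')[190:295,155:265],None,fx=2.4,fy=2.4,interpolation=cv2.INTER_CUBIC),alpha=1.5)
o=np.zeros((400,800,3),np.uint8);o[:,:533]=a;o[:b.shape[0],533:533+b.shape[1]]=b;cv2.imwrite('pics/w3b.png',o)"
```

```text
clock: 12.25
tool_pos: [0.6262, -0.0957, 0.0698]
eef_rot: [1.0, 0.012, 0.001, 0.0]
contact_force: [-0.7, -1.7, 4.6]
opening: 0.627
clock: 13.25
tool_pos: [0.513, -0.0066, 0.1903]
eef_rot: [1.0, 0.012, 0.002, -0.001]
contact_force: [0.2, 0.9, -0.5]
opening: 1.003
clock: 13.65
tool_pos: [0.4597, 0.001, 0.1893]
eef_rot: [1.0, 0.012, 0.002, -0.001]
contact_force: [0.1, 0.7, 0.1]
opening: 1.001
turn [-0.0014 -0.0034 -0.0012] shift [-0.0251  0.0109  0.1489] | t 13.8 pos [0.4602 0.0007 0.189 ] F [-0.3 -0.2  0.3] op 88.0
```

View pics/w3b.png

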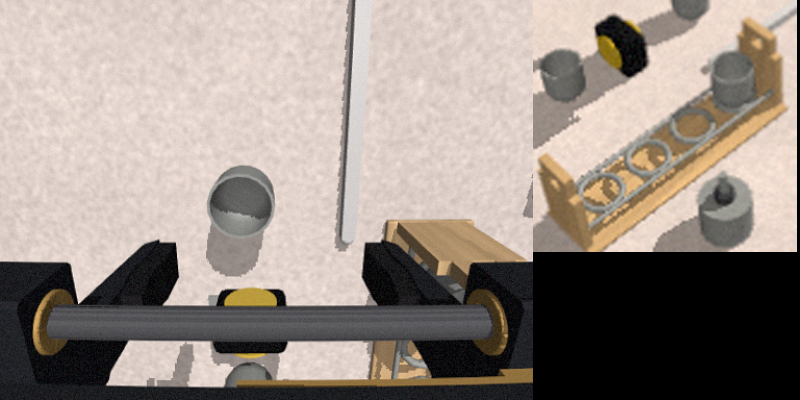

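Cup A sits upright in ring 0 (inset, at 733,78). Cup B's rim is centred at (240,206) in the wrist picture, and the bar tip is clear of it.

```bash
python3 - <<'E'
from h import *
np.set_printoptions(precision=4,suppress=True)
s=load('w3'); C=onz(s,np.array([[240,206.5]])*.9606-.02,.062)[0];print(C,onz(s,np.array([[347,241]])*.9606,.007))
go(C[0],C[1]+.001,.040,.024)
E
```

```text
[ 0.435  -0.0123  0.062 ] [[ 0.5397 -0.0644  0.007 ]]
turn [-0.0014 -0.0034 -0.0012] shift [-0.026   0.0116  0.1489] | t 13.8 pos [0.4602 0.0007 0.189 ] F [-0.3 -0.2  0.3] op 88.0
```

```bash
python3 -m pendant '[[[-0.001,-0.003,0],[-0.025,0.011,0.02],1],[[-0.001,-0.003,0],[-0.026,0.011,0.06],1],[[-0.001,-0.003,0],[-0.026,0.011,0.1],1],[[-0.001,-0.003,0],[-0.026,0.011,0.13],1],[[-0.001,-0.003,0],[-0.026,0.011,0.145],1],[[-0.001,-0.003,0],[-0.026,0.011,0.149],1],[[-0.001,-0.003,0],[-0.026,0.011,0.149],0.5],[[-0.001,-0.003,0],[-0.026,0.011,0.149],0.5],[[-0.001,-0.003,0],[-0.026,0.011,0.149],0.5],[[-0.001,-0.003,0],[-0.026,0.011,0.149],0.5]]' 30
python3 -m pendant '[[[0,0,0],[0,0,0],0.5],[[0,0,0],[0,0,-0.005],0.5],[[0,0,0],[0,0,-0.02],0.5],[[0,0,0],[0,0,-0.05],0.5],[[0,0,0],[0,0,-0.09],0.5],[[0,0,0],[0,0,-0.12],0.5],[[0,0,0],[0,0,-0.135],0.5]]'
python3 -c "
from h import *
go(.6273,-.165,.14,.024)"
```

```text
clock: 14.75
tool_pos: [0.4337, -0.0109, 0.0393]
eef_rot: [1.0, 0.012, -0.0, 0.0]
contact_force: [-0.3, -0.1, 0.3]
opening: 0.663
clock: 15.45
tool_pos: [0.4333, -0.0106, 0.1769]
eef_rot: [1.0, 0.012, 0.0, -0.0]
contact_force: [0.5, 0.1, -2.6]
opening: 0.632
turn [-0.001  -0.0001 -0.0009] shift [0.1904 0.1589 0.0368] | t 15.4 pos [ 0.4333 -0.0106  0.1769] F [ 0.5  0.1 -2.6] op 55.6
```

```bash
python3 -m pendant '[[[0,0,0],[0.015,0.012,0],0.5],[[0,0,0],[0.04,0.035,0],0.5],[[0,0,0],[0.075,0.065,0],0.5],[[0,0,0],[0.11,0.095,0],0.5],[[0,0,0],[0.145,0.125,0],0.5],[[0,0,0],[0.175,0.15,0],0.5],[[0,0,0],[0.19,0.1575,0],0.5],[[0,0,0],[0.19,0.1575,0.02],0.5],[[0,0,0],[0.19,0.1575,0.045],0.5],[[0,0,0],[0.19,0.1575,0.06],0.5]]'
python3 -m pendant '[[[0,0,0],[0,0,0],0.5],[[0,0,0],[0,0,0],0.5]]'
python3 -c "
from h import *
go(.6273,-.1636,.0673,.024)"
```

```text
clock: 16.45
tool_pos: [0.6247, -0.1637, 0.1118]
eef_rot: [1.0, 0.012, -0.003, -0.0]
contact_force: [-1.6, -0.8, -4.0]
opening: 0.633
clock: 16.65
tool_pos: [0.6265, -0.1632, 0.1145]
eef_rot: [1.0, 0.012, -0.001, -0.0]
contact_force: [0.4, -0.3, -2.9]
opening: 0.633
turn [-0.0004  0.0023  0.0004] shift [0.0009 0.0004 0.0472] | t 16.6 pos [ 0.6265 -0.1632  0.1145] F [ 0.4 -0.3 -2.9] op 55.7
```

```bash
python3 -m pendant '[[[0,0.002,0],[0.001,0,0.02],0.5],[[0,0.002,0],[0.001,0,0.035],0.5],[[0,0.002,0],[0.001,0,0.042],0.5],[[0,0.002,0],[0.001,0,0.045],0.5],[[0,0.002,0],[0.001,0,0.047],0.5],[[0,0.002,0],[0.001,0,0.048],0.5],[[0,0.002,0],[0.001,0,0.048],0.5]]'; python3 -m pendant '[[[0,0,0],[0,0,0],0.7],[[0,0,0],[0,0,0],0.78],[[0,0,0],[0,0,0],0.78],[[0,0,0],[0,0,-0.01],0.78],[[0,0,0],[0,0,-0.03],0.78],[[0,0,0],[0,0,-0.06],0.8],[[0,0,0],[0,0,-0.1],0.8],[[0,0,0],[-0.03,0.01,-0.12],1],[[0,0,0],[-0.07,0.025,-0.13],1],[[0,0,0],[-0.11,0.04,-0.13],1]]'
python3 -c "
from h import *
go(.4442,-.2169,.19,.024)"
```

```text
clock: 17.35
tool_pos: [0.6273, -0.1648, 0.0679]
eef_rot: [1.0, 0.012, 0.0, 0.001]
contact_force: [-3.1, -2.5, 5.1]
opening: 0.635
clock: 18.35
tool_pos: [0.5188, -0.2059, 0.1988]
eef_rot: [1.0, 0.013, 0.002, 0.0]
contact_force: [0.5, -1.2, 0.3]
opening: 1.001
turn [ 0.0011 -0.0046  0.0012] shift [-0.0749  0.0091  0.0084] | t 18.4 pos [ 0.5188 -0.2059  0.1988] F [ 0.5 -1.2  0.3] op 88.1
```

```bash
python3 -m pendant '[[[0.001,-0.004,0],[-0.035,0.005,0.005],1],[[0.001,-0.004,0],[-0.065,0.009,0.008],1],[[0.001,-0.004,0],[-0.065,0.009,0.008],1],[[0.001,-0.004,0],[-0.065,0.009,0.008],1],[[0.001,-0.004,0],[-0.065,0.009,0.008],1]]'
python3 -c "
from h import *
s=snap('wrist','w4.png');s2=snap('scene','s4.png')
go(.4442,-.2369,.04,.024)
im=cv2.convertScaleAbs(cv2.imread('pics/w4.png'),alpha=1.5);a=cv2.resize(im,(533,400))
b=cv2.convertScaleAbs(cv2.resize(cv2.imread('pics/s4.png')[190:295,155:265],None,fx=2.4,fy=2.4,interpolation=cv2.INTER_CUBIC),alpha=1.5)
o=np.zeros((400,800,3),np.uint8);o[:,:533]=a;o[:b.shape[0],533:533+b.shape[1]]=b;cv2.imwrite('pics/w4b.png',o)"
```

```text
clock: 18.85
tool_pos: [0.4555, -0.2162, 0.189]
eef_rot: [1.0, 0.012, -0.001, -0.001]
contact_force: [0.5, 0.0, -0.2]
opening: 0.996
turn [-0.0012  0.0019  0.0009] shift [-0.0113  0.0207  0.1487] | t 18.9 pos [ 0.4553 -0.2161  0.1887] F [ 0.3  0.2 -0. ] op 88.0
```

View pics/w4b.png

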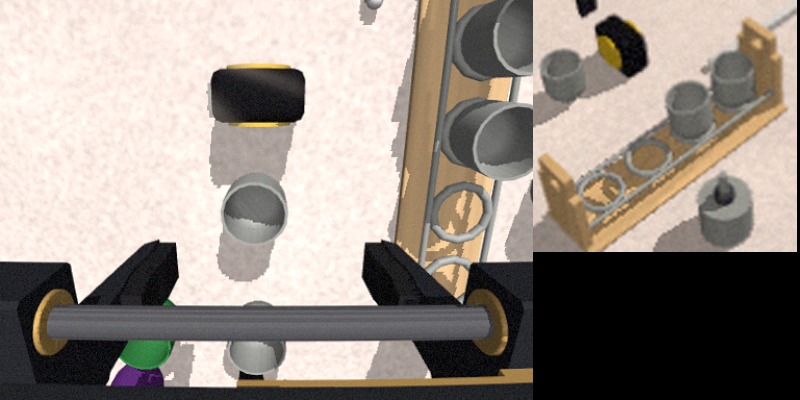

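Both placed cups sit upright. Cup C's rim is centred at (254,212), the tape is at (258,95) and ring 2 at (462,213).

```bash
python3 - <<'E'
from h import *
np.set_printoptions(precision=4,suppress=True)
s=load('w4'); C=onz(s,np.array([[254,212]])*.9606-.02,.062)[0];print(C,'ring2',onz(s,np.array([[462.5,212.5]])*.9606,.036),'rims1,0',onz(s,np.array([[505,141],[500,37]])*.9606,.09),'tape',onz(s,np.array([[258,125]])*.9606,.0))
go(C[0],C[1]+.001,.040,.024)
E
```

```text
[ 0.4417 -0.2338  0.062 ] ring2 [[ 0.6308 -0.2385  0.036 ]] rims1,0 [[ 0.6189 -0.1674  0.09  ]
 [ 0.6017 -0.1002  0.09  ]] tape [[ 0.4419 -0.1682  0.    ]]
turn [-0.0012  0.0019  0.0009] shift [-0.0137  0.0165  0.1487] | t 18.9 pos [ 0.4553 -0.2161  0.1887] F [ 0.3  0.2 -0. ] op 88.0
```

```bash
python3 -m pendant '[[[-0.001,0.002,0],[-0.013,0.016,0.02],1],[[-0.001,0.002,0],[-0.0135,0.0165,0.06],1],[[-0.001,0.002,0],[-0.0135,0.0165,0.1],1],[[-0.001,0.002,0],[-0.0135,0.0165,0.13],1],[[-0.001,0.002,0],[-0.0135,0.0165,0.145],1],[[-0.001,0.002,0],[-0.0135,0.0165,0.149],1],[[-0.001,0.002,0],[-0.0135,0.0165,0.149],0.5],[[-0.001,0.002,0],[-0.0135,0.0165,0.149],0.5],[[-0.001,0.002,0],[-0.0135,0.0165,0.149],0.5],[[-0.001,0.002,0],[-0.0135,0.0165,0.149],0.5]]' 30
python3 -m pendant '[[[0,0,0],[0,0,0],0.5],[[0,0,0],[0,0,-0.005],0.5],[[0,0,0],[0,0,-0.02],0.5],[[0,0,0],[0,0,-0.05],0.5],[[0,0,0],[0,0,-0.09],0.5],[[0,0,0],[0,0,-0.12],0.5],[[0,0,0],[0,0,-0.135],0.5]]'
python3 -c "
from h import *
go(.629,-.237,.14,.024)"
```

```text
clock: 19.95
tool_pos: [0.4405, -0.2337, 0.0401]
eef_rot: [1.0, 0.012, -0.0, 0.0]
contact_force: [0.1, 0.2, -0.3]
opening: 0.66
clock: 20.65
tool_pos: [0.4405, -0.2335, 0.1768]
eef_rot: [1.0, 0.012, 0.0, 0.0]
contact_force: [1.3, -0.3, -3.2]
opening: 0.631
turn [ 0.0008 -0.0001 -0.0001] shift [0.1884 0.008  0.0368] | t 20.6 pos [ 0.4405 -0.2335  0.1768] F [ 1.3 -0.3 -3.2] op 55.5
```

```bash
python3 -m pendant '[[[0,0,0],[0.015,0.002,0],0.5],[[0,0,0],[0.045,0.004,0],0.5],[[0,0,0],[0.085,0.006,0],0.5],[[0,0,0],[0.125,0.008,0],0.5],[[0,0,0],[0.16,0.008,0],0.5],[[0,0,0],[0.183,0.008,0],0.5],[[0,0,0],[0.189,0.008,0],0.5],[[0,0,0],[0.189,0.008,0.02],0.5],[[0,0,0],[0.189,0.008,0.045],0.5],[[0,0,0],[0.189,0.008,0.06],0.5]]'
python3 -m pendant '[[[0,0,0],[0,0,0],0.5],[[0,0,0],[0,0,0],0.5]]'
python3 -c "
from h import *
go(.629,-.237,.068,.024)"
```

```text
clock: 21.65
tool_pos: [0.6265, -0.2372, 0.1118]
eef_rot: [1.0, 0.012, -0.003, -0.0]
contact_force: [-1.4, 0.6, -2.5]
opening: 0.634
clock: 21.85
tool_pos: [0.6289, -0.2369, 0.1143]
eef_rot: [1.0, 0.012, -0.001, -0.0]
contact_force: [-0.8, 0.1, -3.0]
opening: 0.631
turn [-0.0002  0.0023 -0.0001] shift [0.0002 0.0001 0.0463] | t 21.9 pos [ 0.6289 -0.2369  0.1143] F [-0.8  0.1 -3. ] op 55.5
```

Next: seat, release, and move to a hover near cup D at (.4465, -.3703).

```bash
python3 -m pendant '[[[0,0.002,0],[0,0,0.02],0.5],[[0,0.002,0],[0,0,0.034],0.5],[[0,0.002,0],[0,0,0.041],0.5],[[0,0.002,0],[0,0,0.044],0.5],[[0,0.002,0],[0,0,0.046],0.5],[[0,0.002,0],[0,0,0.047],0.5],[[0,0.002,0],[0,0,0.047],0.5]]'; python3 -m pendant '[[[0,0,0],[0,0,0],0.7],[[0,0,0],[0,0,0],0.78],[[0,0,0],[0,0,0],0.78],[[0,0,0],[0,0,-0.01],0.78],[[0,0,0],[0,0,-0.03],0.78],[[0,0,0],[0,0,-0.06],0.8],[[0,0,0],[0,0,-0.1],0.8],[[0,0,0],[-0.03,0.03,-0.12],1],[[0,0,0],[-0.07,0.06,-0.125],1],[[0,0,0],[-0.11,0.09,-0.125],1]]'
python3 -m pendant '[[[0,0,0],[-0.04,0.015,0],1],[[0,0,0],[-0.07,0.025,0],1],[[0,0,0],[-0.07,0.025,0],1],[[0,0,0],[-0.07,0.025,0],1],[[0,0,0],[-0.07,0.025,0],1]]'
python3 -c "
from h import *
s=snap('wrist','w5.png');s2=snap('scene','s5.png')
go(.4465,-.3703,.04,.024)
im=cv2.convertScaleAbs(cv2.imread('pics/w5.png'),alpha=1.5);a=cv2.resize(im,(533,400))
b=cv2.convertScaleAbs(cv2.resize(cv2.imread('pics/s5.png')[190:295,155:265],None,fx=2.4,fy=2.4,interpolation=cv2.INTER_CUBIC),alpha=1.5)
o=np.zeros((400,800,3),np.uint8);o[:,:533]=a;o[:b.shape[0],533:533+b.shape[1]]=b;cv2.imwrite('pics/w5b.png',o)"
```

```text
clock: 22.55
tool_pos: [0.6292, -0.2362, 0.0684]
eef_rot: [1.0, 0.012, 0.0, -0.0]
contact_force: [-2.5, 1.3, 4.6]
opening: 0.632
clock: 23.55
tool_pos: [0.522, -0.3303, 0.1954]
eef_rot: [1.0, 0.013, 0.002, 0.001]
contact_force: [0.1, -0.4, -0.2]
opening: 0.996
clock: 24.05
tool_pos: [0.4541, -0.3552, 0.1932]
eef_rot: [1.0, 0.013, 0.002, 0.0]
contact_force: [0.1, 0.4, 0.6]
opening: 0.999
turn [ 0.     -0.0021  0.0022] shift [-0.0082  0.0152  0.1526] | t 24.1 pos [ 0.454  -0.3549  0.1926] F [ 0.3 -0.1 -0.4] op 88.1
```

View pics/w5b.png

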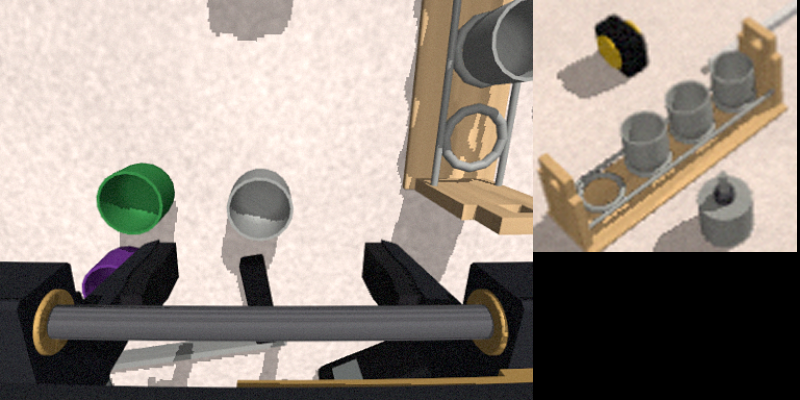

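Three cups sit upright. Cup D's rim is centred at (260,206), with green at (136,200) and the clamp end at (253,260). Ring 3 is at (475,138).

```bash
python3 - <<'E'
from h import *
np.set_printoptions(precision=4,suppress=True)
s=load('w5'); C=onz(s,np.array([[260,206]])*.9606-.02,.062)[0];print(C,'ring3',onz(s,np.array([[475,137.5]])*.9606,.036),'green',onz(s,np.array([[136,202]])*.9606,.062),'clamp',onz(s,np.array([[252,258]])*.9606,.03))
go(C[0],C[1],.040,.024)
E
```

```text
[ 0.4457 -0.3691  0.062 ] ring3 [[ 0.6317 -0.3101  0.036 ]] green [[ 0.3427 -0.3682  0.062 ]] clamp [[ 0.4382 -0.4326  0.03  ]]
turn [ 0.     -0.0021  0.0022] shift [-0.009   0.0139  0.1526] | t 24.1 pos [ 0.454  -0.3549  0.1926] F [ 0.3 -0.1 -0.4] op 88.1
```

```bash
python3 -m pendant '[[[0,-0.002,0.002],[-0.008,0.013,0.02],1],[[0,-0.002,0.002],[-0.009,0.0135,0.06],1],[[0,-0.002,0.002],[-0.009,0.0135,0.1],1],[[0,-0.002,0.002],[-0.009,0.0135,0.13],1],[[0,-0.002,0.002],[-0.009,0.0135,0.148],1],[[0,-0.002,0.002],[-0.009,0.0135,0.153],1],[[0,-0.002,0.002],[-0.009,0.0135,0.153],0.5],[[0,-0.002,0.002],[-0.009,0.0135,0.153],0.5],[[0,-0.002,0.002],[-0.009,0.0135,0.153],0.5],[[0,-0.002,0.002],[-0.009,0.0135,0.153],0.5]]' 30
python3 -m pendant '[[[0,0,0],[0,0,0],0.5],[[0,0,0],[0,0,-0.005],0.5],[[0,0,0],[0,0,-0.02],0.5],[[0,0,0],[0,0,-0.05],0.5],[[0,0,0],[0,0,-0.09],0.5],[[0,0,0],[0,0,-0.12],0.5],[[0,0,0],[0,0,-0.135],0.5]]'
python3 -c "
from h import *
go(.631,-.3095,.14,.024)"
```

```text
clock: 25.15
tool_pos: [0.444, -0.3701, 0.0399]
eef_rot: [1.0, 0.011, -0.0, 0.001]
contact_force: [-0.1, -0.6, 0.5]
opening: 0.661
clock: 25.85
tool_pos: [0.4448, -0.3699, 0.1775]
eef_rot: [1.0, 0.011, 0.001, 0.001]
contact_force: [0.4, 0.5, -2.0]
opening: 0.632
turn [ 0.0022 -0.0015 -0.0018] shift [ 0.1875 -0.0564  0.0376] | t 25.9 pos [ 0.4448 -0.3699  0.1775] F [ 0.4  0.5 -2. ] op 55.6
```

```bash
python3 -m pendant '[[[0,0,0],[0.012,-0.01,-0.005],0.5],[[0,0,0],[0.04,-0.025,-0.005],0.5],[[0,0,0],[0.075,-0.04,-0.005],0.5],[[0,0,0],[0.115,-0.05,-0.005],0.5],[[0,0,0],[0.155,-0.0555,-0.005],0.5],[[0,0,0],[0.18,-0.0555,0],0.5],[[0,0,0],[0.188,-0.0555,0],0.5],[[0,0,0],[0.188,-0.0555,0.02],0.5],[[0,0,0],[0.188,-0.0555,0.045],0.5],[[0,0,0],[0.188,-0.0555,0.06],0.5]]'
python3 -m pendant '[[[0,0,0],[0,0,0],0.5],[[0,0,0],[0,0,0],0.5]]'
python3 -c "
from h import *
go(.631,-.3102,.068,.024)"
```

```text
clock: 26.85
tool_pos: [0.6281, -0.3095, 0.1105]
eef_rot: [1.0, 0.011, -0.004, -0.0]
contact_force: [-0.2, -0.6, -2.4]
opening: 0.634
clock: 27.05
tool_pos: [0.6302, -0.3099, 0.1136]
eef_rot: [1.0, 0.011, -0.001, -0.0]
contact_force: [0.8, 0.0, -2.4]
opening: 0.632
turn [-0.0004  0.0024 -0.0021] shift [0.0009 0.0003 0.0456] | t 27.1 pos [ 0.6302 -0.3099  0.1136] F [ 0.8  0.  -2.4] op 55.6
```

```bash
python3 -m pendant '[[[0,0.002,-0.002],[0.001,0,0.02],0.5],[[0,0.002,-0.002],[0.001,0,0.034],0.5],[[0,0.002,-0.002],[0.001,0,0.041],0.5],[[0,0.002,-0.002],[0.001,0,0.044],0.5],[[0,0.002,-0.002],[0.001,0,0.046],0.5],[[0,0.002,-0.002],[0.001,0,0.0465],0.5],[[0,0.002,-0.002],[0.001,0,0.0465],0.5]]'; python3 -m pendant '[[[0,0,0],[0,0,0],0.7],[[0,0,0],[0,0,0],0.78],[[0,0,0],[0,0,0],0.78],[[0,0,0],[0,0,-0.01],0.78],[[0,0,0],[0,0,-0.03],0.78],[[0,0,0],[0,0,-0.06],0.8],[[0,0,0],[0,0,-0.1],0.8],[[0,0,0],[0,-0.03,-0.13],0.8],[[0,0,0],[0,-0.07,-0.15],0.8],[[0,0,0],[0,-0.11,-0.18],0.8]]'
python3 -m pendant '[[[0,0,0],[-0.01,-0.045,-0.03],0.8],[[0,0,0],[-0.02,-0.09,-0.05],0.8],[[0,0,0],[-0.03,-0.12,-0.06],0.8],[[0,0,0],[-0.03,-0.12,-0.06],0.8],[[0,0,0],[-0.03,-0.12,-0.06],0.8]]'
python3 -c "
from h import *
s=snap('wrist','w6.png');s2=snap('scene','s6.png');snap('top','t6.png')
go(.53,.30,.2,.024)
im=cv2.convertScaleAbs(cv2.imread('pics/w6.png'),alpha=1.5);a=cv2.resize(im,(533,400))
b=cv2.convertScaleAbs(cv2.resize(cv2.imread('pics/s6.png')[190:295,155:265],None,fx=2.4,fy=2.4,interpolation=cv2.INTER_CUBIC),alpha=1.5)
o=np.zeros((600,800,3),np.uint8);o[:400,:533]=a;o[:b.shape[0],533:533+b.shape[1]]=b
c=cv2.convertScaleAbs(cv2.resize(cv2.imread('pics/t6.png')[150:200,265:395],None,fx=4,fy=4,interpolation=cv2.INTER_CUBIC),alpha=1.5);o[400:600,:520]=c
cv2.imwrite('pics/w6b.png',o)"
```

```text
clock: 27.75
tool_pos: [0.6312, -0.3092, 0.0687]
eef_rot: [1.0, 0.012, -0.0, -0.0]
contact_force: [-3.6, 2.2, 4.6]
opening: 0.634
clock: 28.75
tool_pos: [0.6282, -0.1992, 0.2493]
eef_rot: [1.0, 0.011, 0.0, 0.0]
contact_force: [0.6, 0.4, 0.1]
opening: 0.801
clock: 29.25
tool_pos: [0.5961, -0.08, 0.3092]
eef_rot: [1.0, 0.013, 0.001, 0.001]
contact_force: [0.4, -1.2, 0.0]
opening: 0.799
turn [ 0.0011  0.0003 -0.0027] shift [-0.0576 -0.3841  0.1066] | t 29.4 pos [ 0.5958 -0.0827  0.307 ] F [ 0.5 -0.3  0.1] op 70.5
```

View pics/w6b.png

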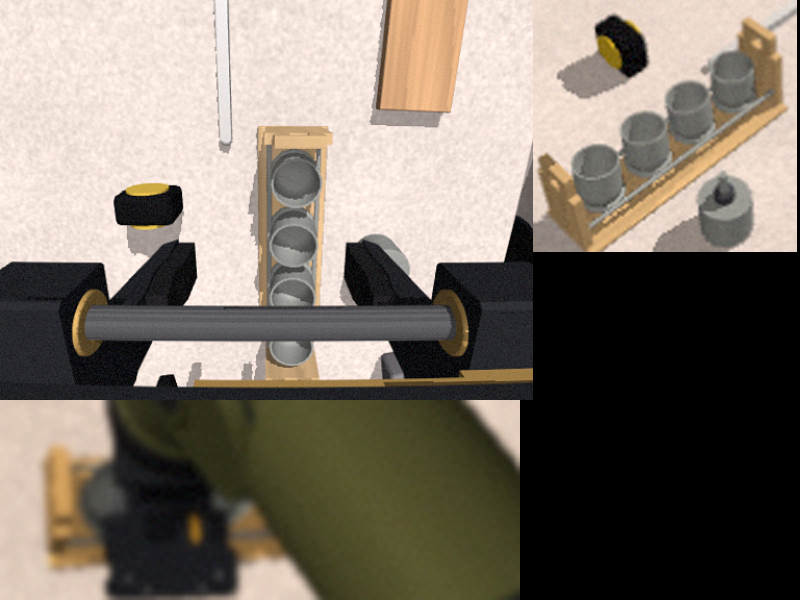

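```bash
python3 - <<'E'
from h import *
np.set_printoptions(precision=4,suppress=True)
s=load('w6'); print(onz(s,np.array([[296,182],[293.5,244]])*.9606-.02,.09))
print('bar',onz(s,np.array([[217,20],[230,20],[218,120],[231,120]])*.9606,.014),onz(s,np.array([[225,143]])*.9606,.007))
E
```

```text
[[ 0.6242 -0.0939  0.09  ]
 [ 0.6249 -0.1666  0.09  ]]
bar [[ 0.5305  0.0785  0.014 ]
 [ 0.5456  0.0788  0.014 ]
 [ 0.5302 -0.0355  0.014 ]
 [ 0.5464 -0.0351  0.014 ]] [[ 0.5378 -0.0647  0.007 ]]
```

All four cups stand upright and centred in their rings. Now back to fetch the bar.

```bash
python3 -m pendant '[[[0,0,0],[-0.005,-0.03,0],0.7],[[0,0,0],[-0.012,-0.075,0],0.7],[[0,0,0],[-0.02,-0.12,0.01],0.7],[[0,0,0],[-0.027,-0.165,0.03],0.7],[[0,0,0],[-0.034,-0.21,0.05],0.7],[[0,0,0],[-0.04,-0.255,0.07],0.7],[[0,0,0],[-0.047,-0.3,0.09],0.7],[[0,0,0],[-0.053,-0.34,0.1],0.7],[[0,0,0],[-0.057,-0.37,0.12],0.7],[[0,0,0],[-0.057,-0.38,0.14],0.7]]'
python3 -m pendant '[[[0,0,0],[0,0,0],0.7],[[0,0,0],[0,0,0],0.7],[[0,0,0],[0,0,0],0.7]]'
python3 -c "
from h import *
s=snap('wrist','w7.png')
go(.53,.298,.0135,.026)
im=cv2.convertScaleAbs(cv2.imread('pics/w7.png'),alpha=1.5);a=cv2.resize(im,(800,600));cv2.imwrite('pics/w7b.png',a)"
```

```text
clock: 30.4
tool_pos: [0.5289, 0.3014, 0.1662]
eef_rot: [1.0, 0.014, -0.0, -0.002]
contact_force: [-1.7, -0.4, -0.3]
opening: 0.703
clock: 30.7
tool_pos: [0.5311, 0.2952, 0.1675]
eef_rot: [1.0, 0.01, 0.001, 0.001]
contact_force: [0.4, 0.7, -0.3]
opening: 0.7
turn [ 0.0007 -0.0015 -0.0054] shift [-0.0012 -0.0025  0.1543] | t 30.8 pos [0.5311 0.2956 0.1678] F [0.3 1.  0.4] op 61.7
```

View pics/w7b.png

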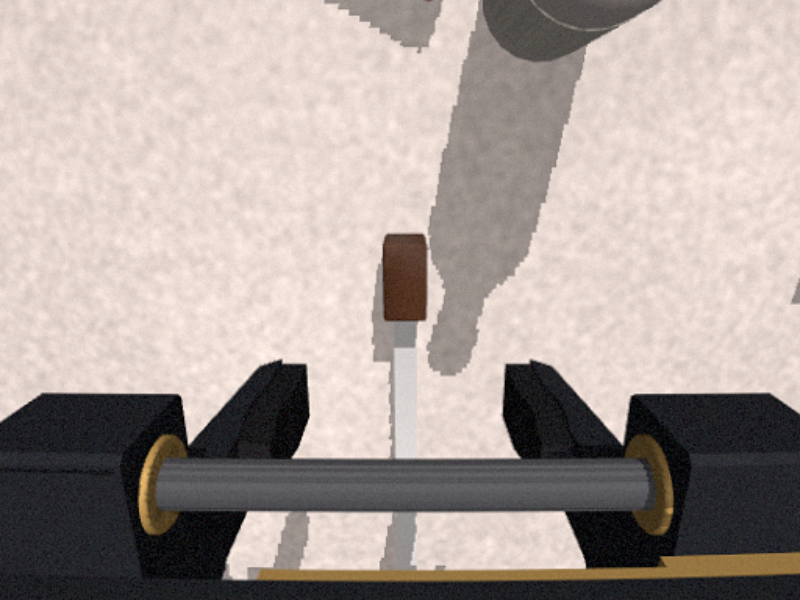

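The grip block's top is at (384–426, 245–320), the bar is parallel to the tool, and the glue bottle is clear at the top.

```bash
python3 - <<'E'
from h import *
np.set_printoptions(precision=4,suppress=True)
s=load('w7'); f=lambda L:np.array(L,float)/1.5625-.2
P=onz(s,f([[384,245],[426,245],[426,320],[384,320]]),.037);print(P,P.mean(0))
B=onz(s,f([[394,350],[417,350],[393,455],[416,455]]),.014);print(B)
E
```

```text
[[0.5185 0.3174 0.037 ]
 [0.5408 0.3178 0.037 ]
 [0.5421 0.2758 0.037 ]
 [0.5188 0.2753 0.037 ]] [0.53   0.2966 0.037 ]
[[0.5243 0.2481 0.014 ]
 [0.5384 0.2484 0.014 ]
 [0.5247 0.1739 0.014 ]
 [0.5398 0.1742 0.014 ]]
```

```bash
python3 -m pendant '[[[0,0,0],[-0.001,-0.001,0.04],0.7],[[0,0,0],[-0.001,-0.001,0.08],0.7],[[0,0,0],[-0.001,-0.001,0.12],0.7],[[0,0,0],[-0.001,-0.001,0.145],0.7],[[0,0,0],[-0.001,-0.001,0.153],0.7],[[0,0,0],[-0.001,-0.001,0.154],0.7],[[0,0,0],[-0.001,-0.001,0.154],0]]' 60
python3 -m pendant '[[[0,0,0],[0,0,0],0],[[0,0,0],[0,0,0],0],[[0,0,0],[0,0,0],0],[[0,0,0],[0,0,0],0],[[0,0,0],[0,0,0],0],[[0,0,0],[0,0,-0.01],0],[[0,0,0],[0,0,-0.03],0],[[0,0,0],[0,0,-0.06],0],[[0,0,0],[0,0,-0.09],0],[[0,0,0],[0,0,-0.105],0]]'
python3 -m pendant '[[[0,0,0],[0,0,0],0],[[0,0,0],[0,0,0],0]]'
python3 -c "
from h import *
go(.6157,.345,.112,.024)
snap('wrist','w8.png')"
```

```text
clock: 31.45
tool_pos: [0.5297, 0.299, 0.0146]
eef_rot: [1.0, 0.012, 0.001, -0.001]
contact_force: [-0.3, 0.8, -0.2]
opening: 0.633
clock: 32.45
tool_pos: [0.5291, 0.2997, 0.1207]
eef_rot: [1.0, 0.012, 0.001, -0.001]
contact_force: [0.2, 0.7, -1.9]
opening: 0.266
clock: 32.65
tool_pos: [0.5282, 0.2981, 0.1174]
eef_rot: [1.0, 0.012, -0.0, 0.0]
contact_force: [-0.9, 0.6, -1.9]
opening: 0.267
turn [ 0.0009  0.0008 -0.0001] shift [ 0.0886 -0.0448  0.0052] | t 32.6 pos [0.5282 0.2981 0.1174] F [-0.9  0.6 -1.9] op 23.5
```

```bash
python3 -m pendant '[[[0,0,0],[0,-0.012,0],0],[[0,0,0],[0,-0.03,0.002],0],[[0,0,0],[0,-0.042,0.004],0],[[0,0,0],[0.005,-0.045,0.005],0],[[0,0,0],[0.025,-0.045,0.005],0],[[0,0,0],[0.045,-0.045,0.005],0],[[0,0,0],[0.065,-0.045,0.005],0],[[0,0,0],[0.08,-0.045,0.005],0],[[0,0,0],[0.087,-0.045,0.005],0],[[0,0,0],[0.0875,-0.045,0.005],0]]'
python3 -m pendant '[[[0,0,0],[0,0,0],0],[[0,0,0],[0,0,0],0],[[0,0,0],[0,0,0],0]]'
python3 -c "
from h import *
go(.6151,.345,.1116,.024)
a=snap('scene','s9.png');b=snap('top','t9.png')
T=[[.6245,-.021,.1045]];H=[[.6245,-.039,.1045]]
print(proj(a,T+H),proj(b,T+H))
A=cv2.imread('pics/s9.png');B=cv2.imread('pics/t9.png')
p=proj(a,T)[0].astype(int);q=proj(b,T)[0].astype(int);print(p,q)
ca=cv2.resize(A[p[1]-35:p[1]+35,p[0]-40:p[0]+60],(800,560),interpolation=cv2.INTER_CUBIC)[:,:400*2]
o=np.zeros((600,800,3),np.uint8)
o[:300,:400]=cv2.resize(A[p[1]-30:p[1]+30,p[0]-40:p[0]+40],(400,300),interpolation=cv2.INTER_CUBIC)
o[:300,400:]=cv2.resize(B[q[1]-30:q[1]+30,q[0]-40:q[0]+40],(400,300),interpolation=cv2.INTER_CUBIC)
c=snap('wrist','w9.png');C=cv2.imread('pics/w9.png');o[300:,:400]=cv2.resize(C,(400,300))
o[300:,400:]=cv2.resize(A[110:215,200:340],(400,300),interpolation=cv2.INTER_CUBIC)
cv2.imwrite('pics/c9.png',cv2.convertScaleAbs(o,alpha=1.5))"
```

```text
clock: 33.7
tool_pos: [0.6156, 0.3454, 0.1125]
eef_rot: [1.0, 0.011, 0.0, 0.0]
contact_force: [-0.5, 0.1, -2.4]
opening: 0.264
clock: 34.0
tool_pos: [0.6142, 0.346, 0.1132]
eef_rot: [1.0, 0.013, -0.0, 0.0]
contact_force: [-0.1, 0.5, -1.9]
opening: 0.27
turn [0.0003 0.0005 0.0011] shift [0.0009 0.001  0.0016] | t 34.0 pos [0.6142 0.346  0.1132] F [-0.1  0.5 -1.9] op 23.8
[[255.21189709 202.42769902]
 [250.95481578 205.24912586]] [[271.06889684 171.87507801]
 [277.06584108 171.7797932 ]]
[255 202] [271 171]
```

View pics/c9.png

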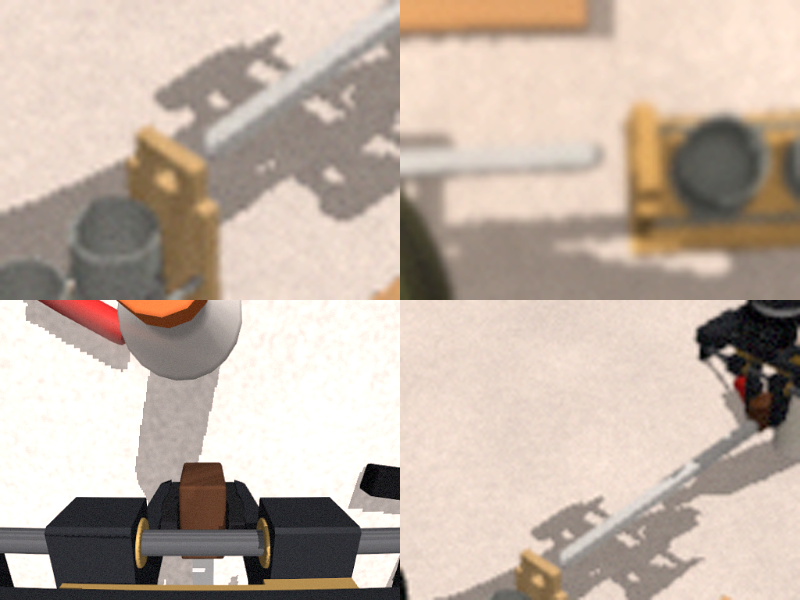

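The tip is at scene-crop (212,140) and top-crop (199,155). The near hole is seen from inside at scene-crop (167,179).

```bash
python3 - <<'E'
from h import *
np.set_printoptions(precision=4,suppress=True)
a=load('s9');b=load('t9')
A=np.array([212,140])/5+[215-.4,172-.4];B=np.array([199,155])/5+[231-.4,141-.4]
def tri(A,B):
    c1,d1=ray(a,[A]);c2,d2=ray(b,[B]);d1=d1[0];d2=d2[0]
    k=np.linalg.lstsq(np.c_[d1,-d2],c2-c1,rcond=None)[0];p=c1+d1*k[0];q=c2+d2*k[1];return p,q
print('tip',*tri(A,B))
hp=np.array([[167,179]])/5+[215-.4,172-.4]
c,d=ray(a,hp);print('hole inner @y=-.051',c+d*((-.051-c[1])/d[:,1:2]))
print('tip at y=-.02 plane',(lambda c,d:c+d*((-.020-c[1])/d[:,1:2]))(*ray(a,[A])))
print('plate corners: proj',(proj(a,[[.6245,-.039,.1045],[.5995,-.0385,.124],[.6495,-.0395,.124]])-[214.6,171.6])*5)
E
```

```text
tip [ 0.6264 -0.015   0.1138] [ 0.6236 -0.0186  0.1134]
hole inner @y=-.051 [[ 0.6241 -0.051   0.1031]]
tip at y=-.02 plane [[ 0.6318 -0.02    0.1207]]
plate corners: proj [[181.7741 168.2456]
 [153.9557 124.8439]
 [208.6742 165.905 ]]
```

```bash
python3 - <<'E'
from h import *
np.set_printoptions(precision=2,suppress=True,linewidth=160)
X=lambda y:.626-.024*(y+.113)
for n in('s9','t9'):
    s=load(n);im=cv2.GaussianBlur(s['image'],(0,0),.5).astype(float);d=im[...,0]-im[...,2]
    for y in(-.005,.03,.08,.13,.18,.22):
        c=proj(s,[[X(y),y,.106]])[0]; ax=proj(s,[[X(y)-.0012,y+.05,.106]])[0]-c
        nrm=np.array([-ax[1],ax[0]])/np.linalg.norm(ax); nrm*=np.sign(nrm[1])
        k=np.arange(-7,7.01,.5); P=(c+k[:,None]*nrm).astype(np.float32)
        v=cv2.remap(d.astype(np.float32),P[:,:1].copy(),P[:,1:].copy(),cv2.INTER_LINEAR).ravel()
        lo,hi=v.min(),np.percentile(v,85); w=np.clip((hi-v)/(hi-lo)-.35,0,1)
        cor=proj(s,[[X(y)+i,y,.106+j] for i in(-.007,.007) for j in(-.007,.007)])-c
        e=cor@nrm
        print(n,y,'centre off px',round((w*k).sum()/w.sum(),2),'pred extent',e.min().round(2),e.max().round(2),'| v',v[::2].astype(int), 'px/mm x,z',((proj(s,[[X(y)+.01,y,.106],[X(y),y,.116]])-c)@nrm)/10)
E
```

```text
s9 -0.005 centre off px 0.49 pred extent -3.15 3.15 | v [13 13 14 13 10  8  8  8  6  6  9 11 12 11 12] px/mm x,z [ 0.26 -0.2 ]
s9 0.03 centre off px 0.49 pred extent -3.11 3.1 | v [13 13 13 12 11  9  8  8  7  6  9 13 14 13 13] px/mm x,z [ 0.25 -0.19]
s9 0.08 centre off px 0.75 pred extent -3.04 3.04 | v [21 20 20 18 11  8  8  7  6  6 11 12 12 14 14] px/mm x,z [ 0.25 -0.19]
s9 0.13 centre off px 0.55 pred extent -2.98 2.98 | v [21 21 20 17 11  8  9  8  6  8 16 16 14 13 12] px/mm x,z [ 0.24 -0.19]
s9 0.18 centre off px 0.29 pred extent -2.92 2.92 | v [21 21 21 16  8  6  8  7  6 10 14 13 13 13 14] px/mm x,z [ 0.24 -0.18]
s9 0.22 centre off px 0.59 pred extent -2.88 2.87 | v [21 21 21 18 10  6  5  4  4  7 11 12 13 13 13] px/mm x,z [ 0.23 -0.18]
t9 -0.005 centre off px -0.39 pred extent -2.77 2.74 | v [27 27 26 23 17 13 11 10 12 16 21 25 25 25 25] px/mm x,z [-0.33 -0.07]
t9 0.03 centre off px -0.41 pred extent -2.77 2.74 | v [27 26 25 22 18 14 12 11 13 18 22 25 26 25 25] px/mm x,z [-0.33 -0.07]
t9 0.08 centre off px -0.28 pred extent -2.77 2.74 | v [25 23 20 17 14 11 11 12 12 12 15 18 18 18 18] px/mm x,z [-0.33 -0.07]
t9 0.13 centre off px -0.45 pred extent -2.77 2.74 | v [24 21 19 18 18 15 13 14 15 17 18 19 22 23 23] px/mm x,z [-0.33 -0.07]
t9 0.18 centre off px 2.39 pred extent -2.77 2.74 | v [21 23 23 23 23 20 20 20 18 19 19 19 20 20 20] px/mm x,z [-0.33 -0.07]
t9 0.22 centre off px -5.57 pred extent -2.77 2.74 | v [15 15 16 16 17 18 18 18 18 18 18 19 19 19 20] px/mm x,z [-0.33 -0.07]
```

Camera profiles show the bar level and parallel to the caddy axis, within about 1 mm of the hole line. I'll insert gently and watch the force.

```bash
python3 -m pendant '[[[0,0,0.001],[0,0.006,0.001],0],[[0,0,0.001],[0,0.012,0.001],0],[[0,0,0.001],[0,0.018,0.001],0],[[0,0,0.001],[0,0.023,0.001],0],[[0,0,0.001],[0,0.028,0.001],0],[[0,0,0.001],[0,0.033,0.001],0]]'
python3 -m pendant '[[[0,0,0],[0,0.005,0],0],[[0,0,0],[0,0.01,0],0],[[0,0,0],[0,0.015,0],0]]'
```

```text
clock: 34.75
tool_pos: [0.6159, 0.3122, 0.1121]
eef_rot: [1.0, 0.011, 0.0, 0.0]
contact_force: [-0.0, -0.2, -1.9]
opening: 0.268
clock: 35.05
tool_pos: [0.6161, 0.2974, 0.112]
eef_rot: [1.0, 0.012, 0.0, 0.0]
contact_force: [-0.5, -0.7, -0.5]
opening: 0.262
```

```bash
python3 -m pendant '[[[0,0,0],[0,0.02,0],0],[[0,0,0],[0,0.045,0],0],[[0,0,0],[0,0.07,0],0],[[0,0,0],[0,0.095,0],0],[[0,0,0],[0,0.12,0],0],[[0,0,0],[0,0.145,0],0],[[0,0,0],[0,0.17,0],0],[[0,0,0],[0,0.195,0],0],[[0,0,0],[0,0.215,0],0],[[0,0,0],[0,0.225,0],0]]'
python3 -m pendant '[[[0,0,0],[0,0,0],0],[[0,0,0],[0,0.012,0],0],[[0,0,0],[0,0.024,0],0],[[0,0,0],[0,0.028,0],0],[[0,0,0],[0,0.028,0],0]]'
python3 -c "
from h import *
go(.6242,-.0155,.1115,.024)
a=snap('scene','s10.png')
X=lambda y:.627-.024*(y+.113)
for y in(-.35,-.357):print(proj(a,[[X(y),y,.1045]]))
A=cv2.imread('pics/s10.png')
o=np.zeros((600,800,3),np.uint8)
o[:,:]=cv2.resize(A[175:280,155:295],(800,600),interpolation=cv2.INTER_CUBIC)
cv2.imwrite('pics/c10.png',cv2.convertScaleAbs(o,alpha=1.5))"
```

```text
clock: 36.05
tool_pos: [0.6214, 0.0697, 0.1119]
eef_rot: [1.0, 0.01, -0.0, 0.001]
contact_force: [0.6, -0.3, -2.0]
opening: 0.266
clock: 36.55
tool_pos: [0.622, 0.0437, 0.1119]
eef_rot: [1.0, 0.011, -0.0, 0.0]
contact_force: [-0.5, -0.5, -1.1]
opening: 0.265
turn [ 0.0008  0.0001 -0.0024] shift [0.0009 0.0592 0.0005] | t 36.5 pos [0.622  0.0437 0.1119] F [-0.5 -0.5 -1.1] op 23.3
[[168.12713426 262.95874073]]
[[165.99039307 264.43961213]]
```

View pics/c10.png

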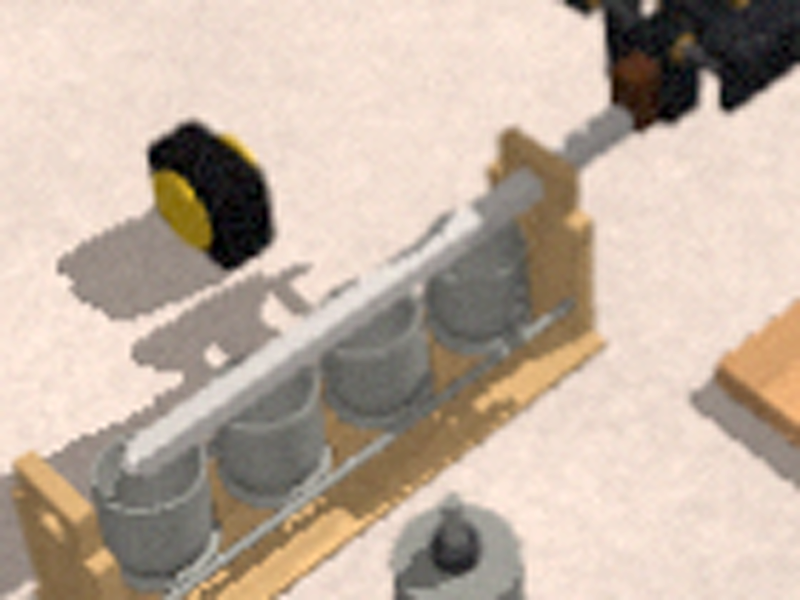

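The bar runs through the near plate and over all four upright cups, with the tip at (132,455) heading for the far hole at (50,522). I'll continue gently.

```bash
python3 -m pendant '[[[0,0,0],[0.0005,0.008,0],0],[[0,0,0],[0.0005,0.016,0],0],[[0,0,0],[0.0005,0.023,0],0],[[0,0,0],[0.0005,0.029,0],0],[[0,0,0],[0.0005,0.034,0],0],[[0,0,0],[0.0005,0.038,0],0]]'
python3 -m pendant '[[[0,0,0],[0,0.004,0],0],[[0,0,0],[0,0.008,0],0],[[0,0,0],[0,0.012,0],0],[[0,0,0],[0,0.015,0],0]]'
```

```text
clock: 37.2
tool_pos: [0.6233, 0.0062, 0.1121]
eef_rot: [1.0, 0.011, 0.0, 0.0]
contact_force: [0.3, 0.7, -1.4]
opening: 0.266
clock: 37.6
tool_pos: [0.6237, -0.0086, 0.112]
eef_rot: [1.0, 0.011, -0.0, 0.0]
contact_force: [-0.4, -0.8, -1.8]
opening: 0.266
```

```bash
python3 -m pendant '[[[0,0,0],[0,0.001,0.001],0],[[0,0,0],[0,0.003,0.002],0],[[0,0,0],[0,0.005,0.002],0],[[0,0,0],[0,0.006,0.002],0],[[0,0,0],[0,0.007,0.002],0]]'
python3 -m pendant '[[[0,0,0],[0,0.001,0],0],[[0,0,0],[0,0.002,0],0]]'
python3 -m pendant '[[[0,0,0],[0,0.001,0],0],[[0,0,0],[0,0.002,0],0],[[0,0,0],[0,0.002,0],0]]'
```

```text
clock: 38.1
tool_pos: [0.6239, -0.0151, 0.1101]
eef_rot: [1.0, 0.012, 0.0, 0.0]
contact_force: [-0.3, 0.4, -1.5]
opening: 0.265
clock: 38.3
tool_pos: [0.6239, -0.0162, 0.1102]
eef_rot: [1.0, 0.012, 0.0, -0.001]
contact_force: [-0.4, 2.8, -2.1]
opening: 0.265
clock: 38.6
tool_pos: [0.6239, -0.0162, 0.1101]
eef_rot: [1.0, 0.012, 0.0, -0.002]
contact_force: [0.3, 5.6, -2.7]
opening: 0.267
```

The block is up against the plate: motion stopped and the reaction rose to 5.6 N. Next: settle onto the floors, release, and back away.

```bash
python3 -m pendant '[[[0,0,0],[0,0,0.001],0],[[0,0,0],[0,0,0.0015],0],[[0,0,0],[0,0,0.0015],0.35],[[0,0,0],[0,0,0.0015],0.5],[[0,0,0],[0,0,0.0015],0.6],[[0,0,0],[0,0,0.0015],0.6]]'
python3 -m pendant '[[[0,0,0],[0,0,-0.01],0.6],[[0,0,0],[0,0,-0.03],0.6],[[0,0,0],[0,0,-0.06],0.6],[[0,0,0],[0,0,-0.09],0.6],[[0,0,0],[0,0,-0.12],0.7],[[0,0,0],[0,-0.01,-0.14],1],[[0,0,0],[0,-0.01,-0.14],1],[[0,0,0],[0,-0.01,-0.14],1]]'
python3 -c "
from h import *
c=snap('wrist','w11.png');a=snap('scene','s11.png')
o=np.zeros((600,800,3),np.uint8)
o[:390,:520]=cv2.resize(cv2.imread('pics/w11.png')[:,:],(520,390))
o[:210,520:800]=cv2.resize(cv2.imread('pics/s11.png')[190:295,155:295],(280,210),interpolation=cv2.INTER_CUBIC)
o[390:,:520]=0
o[210:420,520:]=cv2.resize(cv2.imread('pics/s11.png')[100:310,60:340],(280,210))
cr=cv2.imread('pics/w11.png')[120:230,200:340];o[395:595,:255]=cv2.resize(cr,(255,200),interpolation=cv2.INTER_CUBIC)
cv2.imwrite('pics/c11.png',cv2.convertScaleAbs(o,alpha=1.5))"
```

```text
clock: 39.2
tool_pos: [0.624, -0.0199, 0.1086]
eef_rot: [1.0, 0.011, 0.0, 0.001]
contact_force: [-0.0, 1.2, 0.0]
opening: 0.586
clock: 40.0
tool_pos: [0.6235, -0.0093, 0.2488]
eef_rot: [1.0, 0.012, 0.0, 0.0]
contact_force: [0.4, -0.7, -0.0]
opening: 0.941
```

View pics/c11.png

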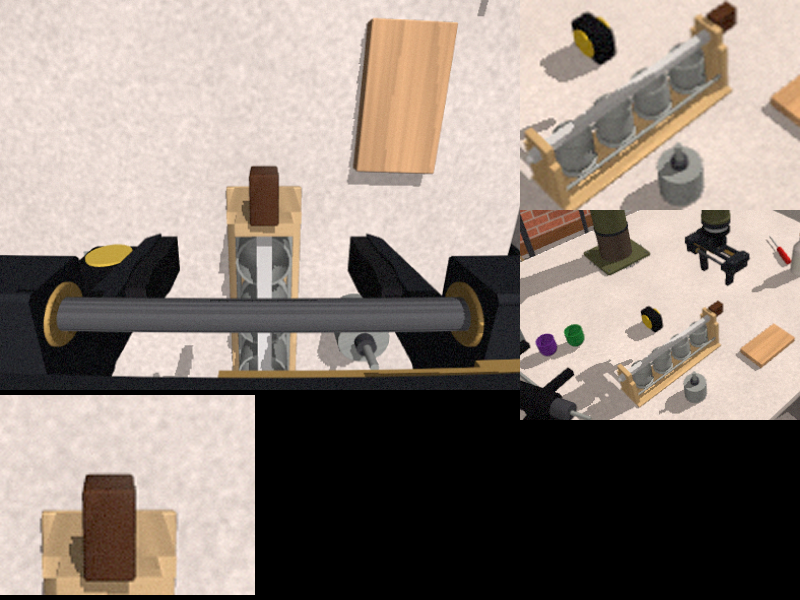

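```bash
python3 - <<'E'
from h import *
np.set_printoptions(precision=4,suppress=True)
s=load('w11');print(onz(s,[[259.8,221.9],[259.8,168]],.132))
st=r.get_state();print(st['clock'],st['tool_pos'],st['contact_force'])
E
```

```text
[[ 0.6237 -0.0395  0.132 ]
 [ 0.6226  0.0065  0.132 ]]
40.1 [ 0.6229 -0.0101  0.2473] [ 0.6012 -0.1114 -0.2603]
```

The block's face is at y = -0.0395, the same as the plate face (between -0.039 and -0.0405). Handing in.

```bash
python3 -c "
from plant import r
print(r.finish_job())"
```

```text
the job is handed in; nothing more can be done
None
```

The job is handed in at about 40 s on the robot's clock. I drew the bar out and laid it on the bench between the cup row and the caddy. Then I set the four steel cups into rings 0 to 3, one each, and slid the bar back through both plates until the grip stopped against the near plate.

**Last checks**
- **Bar:** the block's face measured y = -0.0395 m, level with the plate face (-0.039 to -0.0405 m). On the final push motion stopped and the reaction rose to about 5.6 N.
- **Cups:** all four look upright under the bar in the scene camera. Before the bar went back in, the rims of the cups in rings 0 and 1 measured within about 2.5 mm of their ring axes. Those in rings 2 and 3 I judged by eye only.
- **Other items:** the tape, hole saw, offcut and the green and purple cups look unmoved, judged by eye. The glue bottle is mostly out of the final crop, and I did not check its position.
- **Disturbances:** I saw no knocked cup and no slackened grip. The robot was touching nothing when I handed in.

**Disagreement:** a single click on the bar tip put it about 9 mm too high. The profile along the bar in two cameras had it about 1 mm off, so I trusted that, and the insertion met no resistance.

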